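# Present the notched calibration plate, label up, to the overhead reader

### The job

Take the glass plate with the corner notch (it marks the white frosted end that bears the label) out of the black rack, gripping only its clear green part, never the frosted end, and leave everything else where it is. Finish while still holding it in the air, steady: label 10 to 25 cm above the middle of the green reading pad, long edges level, notched edge uppermost, plate tipped about 40 degrees back from upright so that the label looks up.

Things in the scene. Friction and masses are not known exactly. Their poses are not given: they have to be found in the camera images.
- plate_centre (a point): Centre of the loose plate, 120 x 8 x 60 mm (x, y, z), about 140 g, standing on a long edge in a rack slot. x points to the frosted end, y out of the labelled face, z to the upper, notched edge. Clear green glass (grip across the 8 mm) from x = -60 to 24 mm, then white frosted to 60 mm. The notch, 14 mm long, 14 mm deep, is at the frosted end's upper corner: upper left as one faces the label.
- label (a point): Middle of the label (26 x 30 mm, white with black bars and an orange stripe) on the frosted end's labelled face: 42 mm along x, 4 mm along y and -6 mm along z from the plate's centre; same axes as the plate.
- plate: The same notched plate as a whole, frosted end included; origin at the middle of its lower edge, same axes.
- frosted_end: The white frosted part of the notched plate (x = 24 to 60 mm), rigidly part of it; same origin and axes as plate. Not to be touched by the fingers.
- rack: Fixed black rack, any yaw: base 134 x 172 x 8 mm, origin under its centre. Three slots along x at y = -68, 0, 68 mm hold the three plates in any order, standing on the base (upper edges 68 mm above the bench). A slot is two end brackets at 46 to 60 mm either side of its middle: cheeks 10 mm apart, 5 mm thick, 20 mm high above the base. Between the brackets the plate's faces are free.
- pad_middle (a point): Middle of the top of the fixed reading pad, a grey tile 130 x 130 x 8 mm with a bright green face and a dark ring 44 mm across at its middle; z up, 8.5 mm above the bench.
- pad: The reading pad itself, origin under its centre.
- amber_plate: Plain amber glass plate, 120 x 8 x 60 mm, no notch, standing in another slot (loose; leave alone). Origin at the middle of its lower edge.
- blue_plate: Plain dark blue glass plate, 120 x 8 x 60 mm, no notch, standing in the remaining slot (loose; leave alone). Origin at the middle of its lower edge.
- circuit_board: Small green circuit board, 90 x 65 x 15 mm, loose; leave alone. Origin under its centre.
- adapter: Black mains adapter block, 85 x 60 x 45 mm, loose; leave alone. Origin under its centre.
- mouse: White computer mouse, 105 x 60 x 32 mm, loose; leave alone. Origin under its centre.
- dongle: Black USB stick, 62 x 22 x 12 mm, loose; leave alone. Origin under its centre.
- pen: Blue pen, 135 x 9 x 10 mm, loose; leave alone. Origin under its centre.
- drink: Green drink bottle, 66 mm across, 190 mm high, loose; leave alone. Origin under its centre.
There are look-alikes about, which are no part of the job. What is shaped like the pad but pink is not meant.

How it is judged:
On the way:
1. the notched plate is drawn up clear of the rack in the fingers (height (world z) of plate above 0.032 m and contact force between plate and the fingers above 0.5 N and contact force between plate and rack below 0.1 N and contact force between plate and pad below 0.1 N and contact force between plate and amber_plate below 0.1 N and contact force between plate and blue_plate below 0.1 N), for 0.2 s.
At the end, for the whole second after the job is handed in: Fingers hold the plate by its clear part, steady; label within 45 mm of pad middle, 90-280 mm above the bench, facing up (plate tipped 25-58 degrees back), notched edge uppermost, long edges level to 15 degrees; other plates within 15 mm, loose things 20 mm, of their starts (contact force between plate and the fingers above 0.5 N and contact force between frosted_end and the fingers below 0.2 N and horizontal distance between label and pad_middle below 0.045 m and height (world z) of label between 0.09 and 0.28 m and angle between label's own y axis and vertical between 0.55 and 1.13 rad and angle between label's own z axis and vertical below 1.15 rad and angle between label's own x axis and vertical between 1.31 and 1.83 rad and linear speed of plate below 0.02 m/s and angular speed of plate below 0.15 rad/s and contact force between plate and rack below 0.1 N and contact force between plate and pad below 0.1 N and contact force between plate and amber_plate below 0.1 N and contact force between plate and blue_plate below 0.1 N and distance of each of amber_plate, blue_plate from where it was at the start of the episode below 0.015 m and distance of each of circuit_board, adapter, mouse, dongle, pen, drink from where it was at the start of the episode below 0.02 m); the arm keeps its last pose, push and grip.
It fails at once if the fingers touch the frosted end (contact force between frosted_end and the fingers above 0.5 N).
It fails at once if another plate or a loose thing on the bench is disturbed (distance of any of amber_plate, blue_plate from where it was at the start of the episode above 0.015 m or distance of any of circuit_board, adapter, mouse, dongle, pen, drink from where it was at the start of the episode above 0.02 m).
It also fails if it takes over 35 s, if anything falls off the work surface, if the arm or the gripper's body presses on something with over 40 N, if the wrist force passes 120 N, or if a joint passes its speed limit or range.

### The arm

A 7-joint arm with a two-finger parallel gripper is mounted at the origin on the work surface. World frame = base frame: x ahead of the robot, y to its left, z up, the work surface at z = 0. Lengths are in m, angles in rad, forces in N, time in s.
With the tool pointing down it reaches from about 0.425 to 0.925 m from the base axis. Payload 6.8 kg.
Tool frame: the origin (TCP) lies at the very end of the fingers, on their centre line; the grasp point (between the pads) lies 19 mm behind it; z points along the fingers, y is the line along which they close (so a half turn about z gives the same grasp; the last joint's range is limited). The gripper opens to 85 mm and grips with 20 to 120 N. Pads are 22 mm wide; open, the fingers measure 114 mm over their backs; the gripper's body (76 mm by 85 mm) begins 54 mm behind the grasp point. The pads swing forward as they close: fully open they stand 13 mm farther back than shut.
Start: joints at [1.093, 0.477, 0.022, 1.555, -0.011, 1.109, -0.083], TCP at [0.244, -0.629, 0.231] pointing down, gripper open.
Joint ranges: [-2.96, 2.96], [-0.34, 2.1], [-1.41, 1.46], [0.24, 2.44], [-1.37, 4.51], [0.17, 1.92], [-2.96, 2.96]. Speed limits (rad/s): [2.39, 2.39, 3.14, 3.14, 3.14, 3.14, 3.14].

### API

Orientations are given as a rotation vector (axis times angle).
In Python, from bench import get_obs, viewer, r gives the robot as it stands. The module is installed in compiled form; this text tells all that it offers.
- The arm moves only by the tool play_rows, never from a script. Its argument "commands" is a list that holds one entry, the list of rows, each a list of 5 numbers: the gripper's target within -1 to 1 (shut at 1, half-way at 0, fully open at -1), then the shift along the tool's x, y, z scaled (see below), then the turn about the tool's z scaled (see below). A call has 1 to 12 rows; each row is the pose to reach, as a shift and turn from the pose commanded when the call began, along the tool's axes at that moment; what a row does not reach only later rows make up. The controller multiplies each number of a shift by 0.2 m and each number of a turn by pi/2 rad. A row lasts 1/12 s, in which the tool goes at most 41.7 mm and 7.16 degrees, less where a joint would pass 70% of its speed; a pose out of reach is approached as far as the arm can. A call with a number of a shift or a turn outside -1 to 1 is refused whole. A call with a gripper value outside its range is refused whole. The fingers move at their own pace and stop on an object; "grip_force" is the grip in N (left out, the last holds). Time passes only in rows, so rows that repeat a pose let the fingers close. It gives the time, the measured TCP pose, the force, the opening and the grip force at its end, in the units of the state.
- get_obs(): the state, without advancing time (a new reading comes with each control period).
- viewer.grab_frame(name): name is "side" or "top" or "wrist"; returns a dict with "pixels" (384x512x3 uint8, red, green, blue), "fovy" (degrees; the focal length in pixels is half the picture's height over the tangent of half this angle, whatever the lens; pixels are square), "cx", "cy" (the principal point, pixels), "distortion" ([k1, k2, p1, p2, k3] as OpenCV has them; the pictures are not rectified), "world_to_cam" (4x4, takes a point from world to camera coordinates); the wrist camera has in their place "hand_eye" (4x4, takes a point from camera to tool coordinates, whose origin is the TCP and whose axes are the flange's). Camera axes: x right, y up, looking along -z (the intrinsics and any distortion apply to the point x, -y, -z); pixel columns grow to the right and rows downward; lengths in m; the calibration is good to about 2 mm. A picture is of the moment at which its call begins: read the wrist's pose just before it. There is no depth.
- r.hand_in(): hands the job in; it is judged then, once.
Trained networks look in a picture, given as the dict that the camera call returned (one of the last four; its "shot" number tells which), for a name from the list of things; names that differ only in an ending like _2 or _b are one class to them, and where a whole thing is asked for, a point or a joint stands for the part that bears it (a point fixed in the world has none). Each returns a list of dicts, best first, with "score" (0 to 1); they miss things now and then, are a little off and sometimes report something else, mostly with a low value. They report only what shows in the picture. A call takes as long as a camera call. They do not tell look-alikes from the thing itself.
- viewer.trace(picture, thing): "pixels" (384x512 bool, what is visible of it) and "rect" ([left, top, right, bottom] in pixels, round what is visible of it).
The state is a dict: "clock": time; "joints": joint angles; "qvel": joint speeds; "tau": joint torques, N m; "tcp_pos": TCP position; "orientation": TCP orientation; "contact_force": force on the tool from outside, world axes, zero at the start; "moment": the same for the moment, N m; "grip_width": finger opening in m; "gripper_force": force on a finger pad.
Only numpy, scipy, OpenCV 4.12 (cv2) and the standard library are available. Lean on these libraries where they do the work, as an engineer would, in place of code of your own. Each camera call takes 0.05 s, during which the arm holds its last target. There are 200 camera calls.

## Working session

There is one attempt and no reset: what is moved stays moved. The work goes in short steps, Python scripts to look and compute and a tool call to move; the robot and the scene stay as the last step left them, time stands still between calls to the robot, and variables do not carry over. Pictures are saved under pics/ and viewed, at most 10 in all, crops included, and the job is handed in when it is done.

Besides the shell and the picture viewer there is one more tool, called by a JSON object that holds its "name" and its "arguments". play_rows: Moves the arm, as the interface text tells. Shifts and turns lie within -1 to 1; 1 stands for 0.2 m of shift or pi/2 rad of turn. Its arguments: {"type":"object","properties":{"commands":{"type":"array","items":{"type":"array","items":{"type":"array","items":{"type":"number","minimum":-1,"maximum":1}}}},"grip_force":{"type":"number"}},"required":["commands"]}

```bash
mkdir -p pics; cat > h.py <<'E'
import numpy as np, cv2
from scipy.spatial.transform import Rotation as R
from bench import get_obs, viewer, r
def K(f):
    F=f["pixels"].shape[0]/2/np.tan(np.radians(f["fovy"])/2)
    return np.array([[F,0,f["cx"]],[0,F,f["cy"]],[0,0,1.]]),np.array(f["distortion"],float)
FL=np.diag([1.,-1,-1,1])
def w2c(f,o=None):  # opencv-style world->cam
    if "world_to_cam" in f: return FL@np.array(f["world_to_cam"])
    T=np.eye(4);T[:3,:3]=R.from_rotvec(o["orientation"]).as_matrix();T[:3,3]=o["tcp_pos"]
    return FL@np.linalg.inv(T@np.array(f["hand_eye"]))
def proj(f,P,o=None):
    k,d=K(f);M=w2c(f,o)
    return cv2.projectPoints(np.array(P,float).reshape(-1,3),cv2.Rodrigues(M[:3,:3])[0],M[:3,3],k,d)[0].reshape(-1,2)
def back(f,uv,z,o=None):
    k,d=K(f);M=np.linalg.inv(w2c(f,o))
    n=cv2.undistortPoints(np.array(uv,float).reshape(-1,1,2),k,d).reshape(-1,2)
    D=np.c_[n,np.ones(len(n))]@M[:3,:3].T;c=M[:3,3]
    return c+D*((z-c[2])/D[:,2])[:,None]
def save(f,name,crop=None,s=1):
    p=f["pixels"][:,:,::-1]
    if crop: p=p[crop[1]:crop[3],crop[0]:crop[2]]
    cv2.imwrite("pics/"+name,cv2.resize(p,None,fx=s,fy=s,interpolation=cv2.INTER_CUBIC))
E
python3 - <<'E'
from h import *
o=get_obs()
for k,v in o.items(): print(k,np.round(v,4))
print(R.from_rotvec(o["orientation"]).as_matrix().round(3))
ims=[]
for n in ["top","side"]:
    f=viewer.grab_frame(n); save(f,n+"0.png",s=1.5)
    print(n,f["fovy"],np.round(f["distortion"],3),np.round(np.linalg.inv(w2c(f))[:3,3],3))
    for t in ["plate","frosted_end","label","rack","pad","amber_plate","blue_plate"]:
        print(t,[(np.round(d["score"],2),np.round(d["rect"]),back(f,[[(d["rect"][0]+d["rect"][2])/2,(d["rect"][1]+d["rect"][3])/2]],.03).round(3)[0,:2]) for d in viewer.trace(f,t)[:3]])
E
```

```text
clock 0.0
joints [ 1.0929  0.4778  0.0224  1.5564 -0.0115  1.1093 -0.0831]
qvel [-0.0003  0.0015 -0.0004 -0.001  -0.002   0.0014  0.0003]
tau [-0.00000e+00 -5.96453e+01  1.60810e+00 -2.81197e+01  1.25000e-02
  9.40000e-03  0.00000e+00]
tcp_pos [ 0.2437 -0.6288  0.2304]
orientation [-3.0863e+00 -5.7730e-01  7.0000e-04]
contact_force [-0.1882  0.4026 -0.3113]
moment [-0.0208 -0.0332 -0.0123]
gripper_force 0.0
grip_width 0.0853
[[ 0.932  0.361 -0.001]
 [ 0.361 -0.932  0.002]
 [-0.    -0.002 -1.   ]]
top 50.15993410231539 [-0.137  0.     0.     0.     0.   ] [0.446 0.007 1.154]
plate [(np.float64(0.77), array([197., 189., 236., 213.]), array([0.511, 0.111])), (np.float64(0.5), array([256., 239., 271., 261.]), array([ 0.374, -0.015])), (np.float64(0.22), array([191.,  94., 224., 134.]), array([0.755, 0.132]))]
frosted_end [(np.float64(0.39), array([197., 207., 212., 216.]), array([0.483, 0.145]))]
label [(np.float64(0.69), array([199., 190., 237., 216.]), array([0.506, 0.106]))]
rack [(np.float64(0.66), array([195., 205., 212., 218.]), array([0.483, 0.148])), (np.float64(0.59), array([175
[... 666 characters left out ...]
 230., 271., 257.]), array([0.485, 0.137]))]
label [(np.float64(0.62), array([255., 215., 269., 254.]), array([0.505, 0.105]))]
rack [(np.float64(0.8), array([198., 229., 279., 274.]), array([0.545, 0.186]))]
pad [(np.float64(0.75), array([218., 143., 265., 168.]), array([ 0.68 , -0.351])), (np.float64(0.75), array([322., 156., 373., 180.]), array([ 0.308, -0.335])), (np.float64(0.65), array([243., 172., 295., 201.]), array([ 0.538, -0.151]))]
amber_plate [(np.float64(0.66), array([205., 222., 214., 268.]), array([0.622, 0.176])), (np.float64(0.58), array([201., 228., 277., 274.]), array([0.545, 0.183]))]
blue_plate [(np.float64(0.85), array([229., 216., 243., 260.]), array([0.566, 0.134]))]
```

View pics/top0.png

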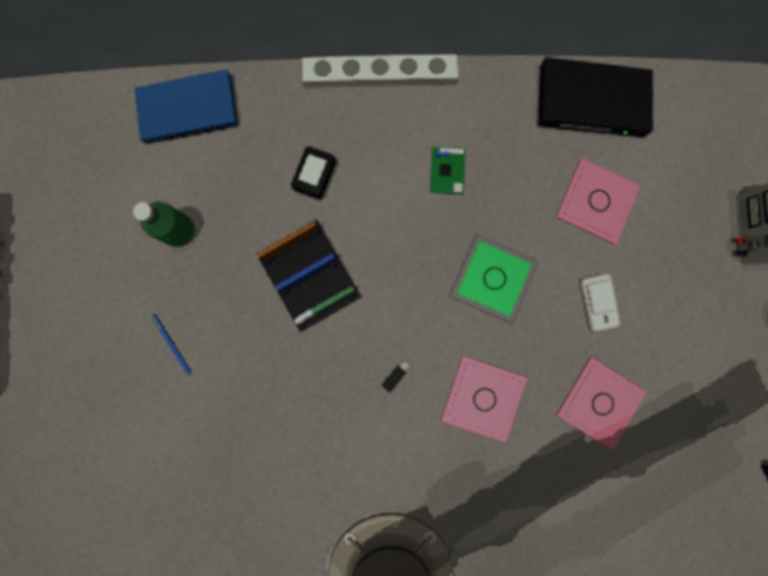

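View pics/side0.png

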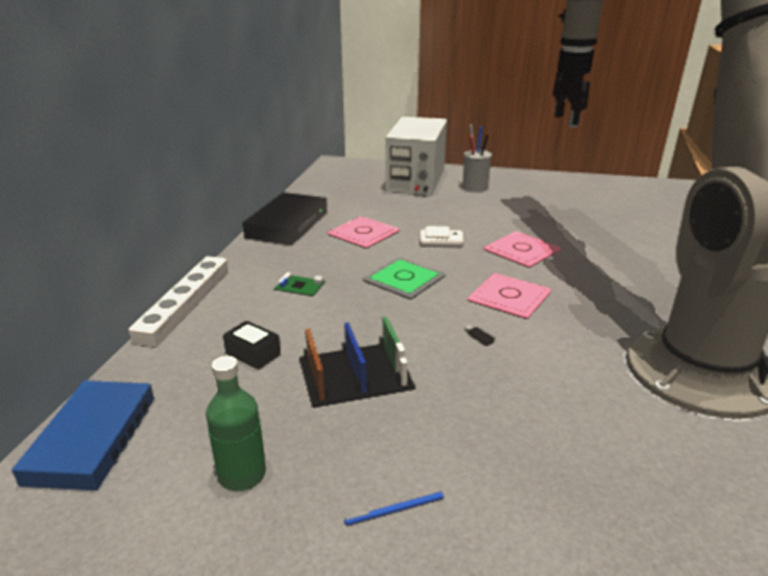

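{"name": "play_rows", "arguments": {"commands": [[[-1,0,-0.9,0,0],[-1,0,-0.9,0,0],[-1,0,-0.9,0,0],[-1,0,-0.9,0,0],[-1,0,-0.9,0,0],[-1,0,-0.9,0,0]]]}}

```text
clock: 1.3
tcp_pos: [0.1773, -0.4583, 0.2315]
orientation: [-3.087, -0.577, 0.001]
contact_force: [0.1, -0.1, -0.9]
grip_width: 0.0857
gripper_force: 0.0
```

{"name": "play_rows", "arguments": {"commands": [[[-1,0,-0.9,0,0],[-1,0,-0.9,0,0],[-1,0,-0.9,0,0],[-1,0,-0.9,0,0],[-1,0,-0.9,0,0],[-1,0,-0.9,0,0]]]}}

```text
clock: 1.8
tcp_pos: [0.1128, -0.2918, 0.2314]
orientation: [3.088, 0.578, -0.0]
contact_force: [-0.2, -0.5, 0.3]
grip_width: 0.0853
gripper_force: 0.0
```

```bash
python3 - <<'E'
from h import *
o=get_obs()
print(o["clock"],np.round(o["joints"],3),o["tcp_pos"]);print(R.from_rotvec(o["orientation"]).as_matrix().round(3))
E
```

```text
1.8 [ 1.06  -0.154 -0.052  2.319 -0.009  0.977 -0.187] [ 0.11281062 -0.29176733  0.23136138]
[[ 0.932  0.362 -0.   ]
 [ 0.362 -0.932 -0.   ]
 [-0.     0.    -1.   ]]
```

{"name": "play_rows", "arguments": {"commands": [[[-1,0,-0.6,0,0],[-1,0,-0.6,0,0],[-1,0,-0.6,0,0],[-1,0,-0.6,0,0],[-1,0,-0.6,0,0],[-1,0,-0.6,0,0]]]}}

```text
clock: 2.3
tcp_pos: [0.0792, -0.206, 0.2298]
orientation: [-3.07, -0.569, 0.006]
contact_force: [-0.4, 0.2, 0.6]
grip_width: 0.0855
gripper_force: 0.0
```

```bash
python3 - <<'E'
from h import *
o=get_obs()
print(o["clock"],np.round(o["joints"],3),o["tcp_pos"]);print(R.from_rotvec(o["orientation"]).as_matrix().round(3))
E
```

```text
2.3 [ 1.492 -0.335 -0.416  2.433 -0.157  1.042 -0.025] [ 0.07922503 -0.20600301  0.22983358]
[[ 0.934  0.358 -0.007]
 [ 0.358 -0.933  0.018]
 [-0.    -0.019 -1.   ]]
```

{"name": "play_rows", "arguments": {"commands": [[[-1,0,0,0,0],[-1,0,0,0,0]]]}}

```text
clock: 2.47
tcp_pos: [0.08, -0.2053, 0.2295]
orientation: [-3.068, -0.575, 0.004]
contact_force: [0.5, -0.3, 1.0]
grip_width: 0.0855
gripper_force: 0.0
```

{"name": "play_rows", "arguments": {"commands": [[[-1,0,-0.2,0.0,0],[-1,0,-0.2,0,0],[-1,0,-0.2,0,0],[-1,0,-0.2,0,0]]]}}

```text
clock: 2.8
tcp_pos: [0.0763, -0.196, 0.2315]
orientation: [-3.037, -0.572, 0.01]
contact_force: [0.3, -1.3, 0.3]
grip_width: 0.0854
gripper_force: 0.0
```

```bash
python3 - <<'E'
from h import *
o=get_obs()
print(o["clock"],np.round(o["joints"],3),o["tcp_pos"]);print(R.from_rotvec(o["orientation"]).as_matrix().round(3))
E
```

```text
2.8 [ 1.396 -0.335 -0.345  2.434 -0.137  1.079 -0.058] [ 0.07632549 -0.19598428  0.2314711 ]
[[ 0.932  0.363 -0.016]
 [ 0.364 -0.93   0.049]
 [ 0.003 -0.051 -0.999]]
```

{"name": "play_rows", "arguments": {"commands": [[[-1,0,0.4,0,0],[-1,0,0.4,0,0],[-1,0,0.4,0,0],[-1,0,0.4,0,0]]]}}

```text
clock: 3.13
tcp_pos: [0.1055, -0.2713, 0.2269]
orientation: [-3.036, -0.569, 0.01]
contact_force: [-0.5, 0.5, 0.1]
grip_width: 0.0854
gripper_force: 0.0
```

```bash
python3 - <<'E'
from h import *
o=get_obs()
print(o["clock"],np.round(o["joints"],3),o["tcp_pos"]);print(R.from_rotvec(o["orientation"]).as_matrix().round(3))
E
```

```text
3.1333 [ 1.413 -0.14  -0.366  2.315 -0.072  1.011 -0.108] [ 0.10551845 -0.27129998  0.22687268]
[[ 0.932  0.362 -0.016]
 [ 0.362 -0.931  0.051]
 [ 0.004 -0.053 -0.999]]
```

```bash
cat > kin.py <<'E'
import numpy as np
from scipy.optimize import least_squares
from scipy.spatial.transform import Rotation as R
D=[([1.0929,.4778,.0224,1.5564,-.0115,1.1093,-.0831],[.2437,-.6288,.2304],[-3.0863,-.5773,.0007]),
([1.06,-.154,-.052,2.319,-.009,.977,-.187],[.1128,-.2918,.2314],None),
([1.492,-.335,-.416,2.433,-.157,1.042,-.025],[.0792,-.2060,.2298],[-3.07,-.569,.006]),
([1.396,-.335,-.345,2.434,-.137,1.079,-.058],[.0763,-.1960,.2315],[-3.037,-.572,.010]),
([1.413,-.140,-.366,2.315,-.072,1.011,-.108],[.1055,-.2713,.2269],[-3.036,-.569,.010])]
def fk(q,p,s=(1,1,1)):
    b,h,l1,l2,L,c=p[:6]
    z=lambda a:R.from_euler('z',a);y=lambda a:R.from_euler('y',a)
    A=z(q[0]+b)*y(q[1])*z(s[0]*q[2]); e=np.array([0,0,h])+A.apply([0,0,l1])
    B=A*y(q[3]);w=e+B.apply([0,0,l2])
    C=B*z(s[1]*q[4])*y(q[5])*z(s[2]*q[6]+c)
    return w+C.apply([0,0,L]),C,w,e
def res(p,s):
    o=[]
    for q,t,r in D:
        P,C,_,_=fk(q,p,s);o+=list(P-t)
        if r is not None:o+=list(.3*(C.inv()*R.from_rotvec(r)).as_rotvec())
    return np.array(o)
LO=np.array([-2.96,-.34,-1.41,.24,-1.37,.17,-2.96]);HI=np.array([2.96,2.1,1.46,2.44,4.51,1.92,2.96])
def ik(P,Rt,p,s,q0):
    f=lambda q:np.r_[(fk(q,p,s)[0]-P)*10,(fk(q,p,s)[1].inv()*Rt).as_rotvec()*3,.01*(q-q0)]
    r=least_squares(f,np.clip(q0,LO+.06,HI-.06),bounds=(LO+.05,HI-.05));return r.x,np.abs(r.fun[:6]).max()
E
python3 - <<'E'
from kin import *
import itertools
best=[]
for s in itertools.product([1,-1],repeat=3):
  for c in (0,1.57,3.14,-1.57):
    r=least_squares(res,[-2.29,.36,.42,.4,.32,c],args=(s,));best.append((r.cost,s,r.x))
best.sort(key=lambda t:t[0])
for b in best[:2]:print(b[0],b[1],b[2].round(4),np.abs(res(b[2],b[1])).max())
np.save("p.npy",best[0][2]);print(best[0][1])
E
python3 - <<'E'
from h import *
for n in ["top","side"]:
    f=viewer.grab_frame(n);hsv=cv2.cvtColor(f["pixels"],cv2.COLOR_RGB2HSV)
    m=((hsv[...,0]>50)&(hsv[...,0]<75)&(hsv[...,1]>150)&(hsv[...,2]>110)).astype(np.uint8)
    k,l,st,ce=cv2.connectedComponentsWithStats(m);i=1+np.argmax(st[1:,4])
    c=cv2.findContours((l==i).astype(np.uint8),cv2.RETR_EXTERNAL,2)[0][0];bx=cv2.boxPoints(cv2.minAreaRect(c))
    W=back(f,c.reshape(-1,2),.0085);(cx,cy),wh,a=cv2.minAreaRect((W[:,:2]*1000).astype(np.float32))
    print(n,st[i],cx,cy,wh,a)
E
```

```text
0.001894187963099059 (1, 1, 1) [-2.2584  0.3728  0.5347  0.4706  0.405  -4.5694] 0.028587083204218405
0.0018941879631445323 (1, 1, 1) [-2.2584  0.3728  0.5347  0.4706  0.405   1.7138] 0.028587436769291014
(1, 1, 1)
top [ 306  162   47   48 1333] 550.4022827148438 -205.1430206298828 (105.46806335449219, 104.94593048095703) 64.79084014892578
side [249 174  42  20 413] 549.3606567382812 -209.0439453125 (97.79701232910156, 98.9889144897461) 65.00430297851562
```

```bash
python3 - <<'E'
s=open('kin.py').read()
s=s.replace("b,h,l1,l2,L,c=p[:6]","b,h,l1,l2,L,c,a1,a2,a3=p[:9]").replace("z(q[0]+b)","z(s[3]*q[0]+b)").replace("A.apply([0,0,l1])","A.apply([a1,0,l1])").replace("B.apply([0,0,l2])","B.apply([a2,0,l2])").replace("C.apply([0,0,L])","(B*z(s[1]*q[4])*y(q[5])).apply([a3,0,L])").replace("s=(1,1,1)","s=(1,1,1,1)")
open('kin.py','w').write(s)
from kin import *
import itertools
best=[]
for s in itertools.product([1,-1],repeat=4):
  for c in (0,1.57,3.14,-1.57):
   for pr in (0,1e-2):
    reg=np.array([0,.36,.42,.4,.32,0,0,0,0]);W=np.array([0,1,1,1,1,0,1,1,1])*pr
    f=lambda p:np.r_[res(p,s),W*(p-reg)]
    r=least_squares(f,[-2.29 if s[3]>0 else -.11,.36,.42,.4,.32,c,0,0,0]);best.append((r.cost,s,pr,r.x))
best.sort(key=lambda t:t[0])
for b in best[:6]:print(b[0],b[1],b[2],b[3].round(4),np.abs(res(b[3],b[1])).max())
E
```

```text
0.0008134574027527073 (-1, -1, -1, -1) 0 [-0.1147  0.5506  0.5239  0.4678  0.3884  1.4566 -0.0059  0.2151 -0.1192] 0.02136172828501498
0.0008134574027540166 (-1, -1, -1, -1) 0 [-0.1147  0.5506  0.5239  0.4678  0.3884  1.4566 -0.0059  0.2151 -0.1192] 0.02136171663228692
0.0008134574027585651 (-1, -1, -1, -1) 0 [-0.1147  0.5506  0.5239  0.4678  0.3884  1.4566 -0.0059  0.2151 -0.1192] 0.021361705854232083
0.0008134574027587071 (-1, -1, -1, -1) 0 [-0.1147  0.5506  0.5239  0.4678  0.3884  1.4566 -0.0059  0.2151 -0.1192] 0.021361704892599975
0.0008191236038098533 (-1, -1, -1, -1) 0.01 [-0.1148  0.5371  0.5245  0.4676  0.3764  1.4565 -0.006   0.2142 -0.1187] 0.02162475132697339
0.0008191236038111407 (-1, -1, -1, -1) 0.01 [-0.1148  0.5371  0.5245  0.4676  0.3764  1.4565 -0.006   0.2142 -0.1187] 0.021624741400842307
```

{"name": "play_rows", "arguments": {"commands": [[[-1,1,-0.5,-0.3,-0.55],[-1,1,-0.5,-0.3,-0.55],[-1,1,-0.5,-0.3,-0.55],[-1,1,-0.5,-0.3,-0.55],[-1,1,-0.5,-0.3,-0.55],[-1,1,-0.5,-0.3,-0.55],[-1,1,-0.5,-0.3,-0.55],[-1,1,-0.5,-0.3,-0.55]]]}}

```text
clock: 3.9
tcp_pos: [0.2558, -0.1067, 0.2931]
orientation: [-2.517, -1.799, -0.021]
contact_force: [-1.0, 0.2, 0.9]
grip_width: 0.0856
gripper_force: 0.0
```

```bash
cat > log.py <<'E'
from h import *
import json
o=get_obs();print(round(o["clock"],2),np.round(o["joints"],3),np.round(o["tcp_pos"],4),o["grip_width"]);M=R.from_rotvec(o["orientation"]).as_matrix();print(M.round(3))
open("d.jsonl","a").write(json.dumps([list(map(float,o[k])) for k in("joints","tcp_pos","orientation")])+"\n")
import sys
if len(sys.argv)>2: t=np.array([float(a) for a in sys.argv[1:4]]);print("shift units",(M.T@(t-o["tcp_pos"])/.2).round(3))
E
python3 log.py .48 .10 .30
```

```text
3.9 [ 1.052 -0.286 -0.637  2.229 -0.22   1.189  0.194] [ 0.2558 -0.1067  0.2931] 0.08564229304826103
[[ 0.324  0.946 -0.016]
 [ 0.945 -0.323  0.046]
 [ 0.039 -0.03  -0.999]]
shift units [ 1.341  0.726 -0.005]
```

{"name": "play_rows", "arguments": {"commands": [[[-1,1,0.65,0,-0.54],[-1,1,0.65,0,-0.54],[-1,1,0.65,0,-0.54],[-1,1,0.65,0,-0.54],[-1,1,0.65,0,-0.54],[-1,1,0.65,0,-0.54],[-1,1,0.65,0,-0.54],[-1,1,0.65,0,-0.54],[-1,1,0.65,0,-0.54]]]}}

```text
clock: 4.65
tcp_pos: [0.4435, 0.0368, 0.296]
orientation: [-1.576, -2.671, -0.049]
contact_force: [-0.2, -0.1, -0.4]
grip_width: 0.0851
gripper_force: 0.0
```

```bash
python3 log.py .48 .10 .30; python3 - <<'E'
from h import *
o=get_obs();f=viewer.grab_frame("wrist");save(f,"w1.png",s=1.5)
for t in ["plate","frosted_end","label","rack","blue_plate"]:
    print(t,[(np.round(d["score"],2),np.round(d["rect"])) for d in viewer.trace(f,t)[:3]])
print(f["fovy"],f["distortion"],np.round(f["hand_eye"],3))
E
```

```text
4.65 [ 0.777  0.137 -1.023  1.933  0.073  1.144  0.232] [0.4435 0.0368 0.296 ] 0.08513804501980363
[[-0.483  0.875 -0.019]
 [ 0.874  0.483  0.048]
 [ 0.051  0.007 -0.999]]
shift units [ 0.189  0.313 -0.008]
plate [(np.float64(0.96), array([316.,  93., 339., 197.]))]
frosted_end [(np.float64(0.89), array([318.,  92., 337., 123.])), (np.float64(0.52), array([446., 186., 511., 259.]))]
label [(np.float64(0.71), array([314.,  93., 339., 197.])), (np.float64(0.5), array([170., 153., 198., 197.]))]
rack [(np.float64(0.66), array([304.,  89., 438., 195.]))]
blue_plate [(np.float64(0.6), array([370.,  89., 397., 196.]))]
60.4409956573965 [-0.03528587  0.          0.          0.          0.        ] [[-0.001  0.963  0.268  0.068]
 [ 1.     0.001 -0.     0.   ]
 [-0.001  0.268 -0.963 -0.143]
 [ 0.     0.     0.     1.   ]]
```

View pics/w1.png

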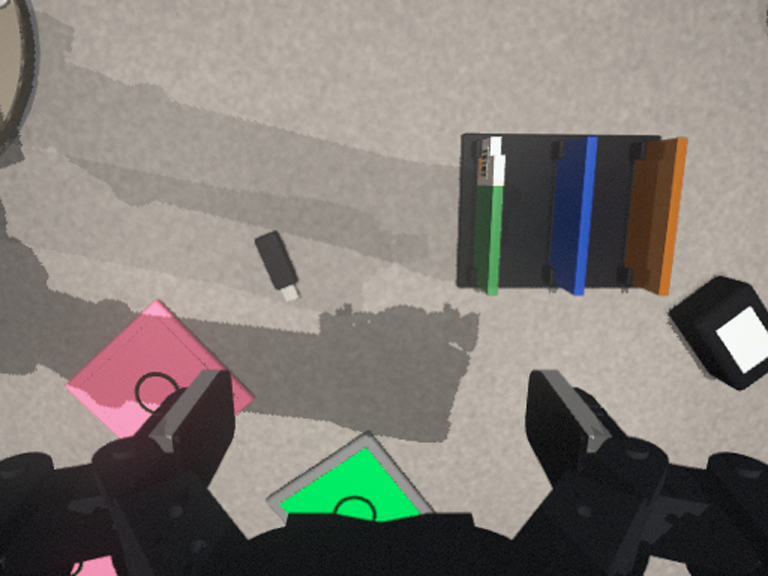

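```bash
cat > fit.py <<'E'
from h import *
from scipy.optimize import minimize
def run(only=None,x0=(.505,.11,np.radians(119)),name=None,crop=None):
    o=get_obs();f=viewer.grab_frame("wrist")
    ms=[]
    hsv=cv2.cvtColor(f["pixels"],cv2.COLOR_RGB2HSV)
    H,S,V=[hsv[...,i].astype(int) for i in range(3)]
    col={"blue_plate":(H>105)&(H<130)&(S>120),"amber_plate":(H<20)&(S>140)&(V>60)}
    for n,y in (("plate",0),("blue_plate",-.068),("amber_plate",-.136)):
        if only and n not in only: continue
        if n=="plate":
            t=viewer.trace(f,n)
            if not t: print("no",n);continue
            m=t[0]["pixels"];print(n,t[0]["score"])
        else: m=col[n]
        k,l,st,_=cv2.connectedComponentsWithStats(m.astype(np.uint8));m=l==1+np.argmax(st[1:,4])
        ms.append((m,y))
    B=np.array([[x,y,z] for x in(-.06,.06) for y in(-.004,.004) for z in(.008,.068)])
    S4=4
    def cost(p,show=None):
        c=0;r=R.from_euler('z',p[2])
        for m,y in ms:
            P=r.apply(B+[0,y,0])+[p[0],p[1],0]
            h=cv2.convexHull(proj(f,P,o).astype(np.float32)).reshape(-1,2)
            im=np.zeros((384*S4,512*S4),np.uint8);cv2.fillConvexPoly(im,np.round((h+.5)*S4*16-8).astype(int),255,shift=4)
            a=cv2.resize(im,(512,384),interpolation=cv2.INTER_AREA)/255.
            c+=np.abs(a-m).sum()/m.sum()
            if show is not None: cv2.polylines(show,[np.round((h+.5)*3-.5).astype(int)],True,(255,0,255),1)
        return c
    b=min((minimize(cost,[x0[0]+dx,x0[1]+dy,x0[2]],method="Nelder-Mead",options=dict(initial_simplex=[[x0[0]+dx,x0[1]+dy,x0[2]],[x0[0]+dx+.01,x0[1]+dy,x0[2]],[x0[0]+dx,x0[1]+dy+.01,x0[2]],[x0[0]+dx,x0[1]+dy,x0[2]+.05]],maxiter=120)) for dx,dy in((0,0),(.01,-.01),(-.01,.01))),key=lambda r:r.fun)
    p=b.x;print("x,y,yawdeg",p[:2].round(4),np.degrees(p[2]).round(2),"cost",b.fun)
    if name:
        s=cv2.resize(f["pixels"][:,:,::-1],None,fx=3,fy=3,interpolation=cv2.INTER_CUBIC);cost(p,s)
        x,y,X,Y=[3*v for v in crop];cv2.imwrite("pics/"+name,s[y:Y,x:X])
    return p
E
python3 -c "
import fit
fit.run(name='fit1.png',crop=(270,70,480,220));fit.run(only=['plate'])"
```

```text
plate 0.84
x,y,yawdeg [0.5056 0.1107] 118.81 cost 0.48705906359366136
plate 0.72
x,y,yawdeg [0.5053 0.1103] 118.72 cost 0.12299070826855633
```

View pics/fit1.png

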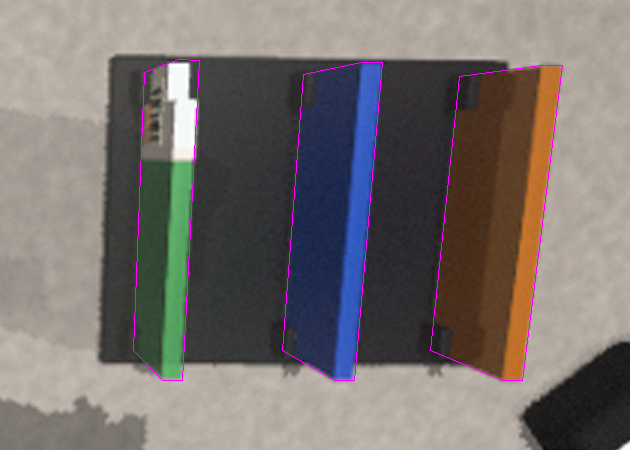

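```bash
python3 log.py .511 .100 .110; python3 log.py .511 .100 .028|tail -1
```

```text
5.15 [ 0.776  0.137 -1.024  1.931  0.073  1.144  0.235] [0.4446 0.0375 0.2968] 0.08560542307232068
[[-0.488  0.873 -0.016]
 [ 0.872  0.488  0.048]
 [ 0.05   0.009 -0.999]]
shift units [0.063 0.433 0.943]
shift units [0.043 0.43  1.352]
```

{"name": "play_rows", "arguments": {"commands": [[[0,0.063,0.435,0.3,0],[0,0.063,0.435,0.5,0],[0,0.063,0.435,0.7,0],[0,0.063,0.435,0.94,0],[0,0.063,0.435,0.94,0],[0,0.063,0.435,0.94,0],[0,0.063,0.435,0.94,0],[0,0.063,0.435,0.94,0]]]}}

```text
clock: 5.82
tcp_pos: [0.5117, 0.1007, 0.1115]
orientation: [-1.568, -2.677, -0.053]
contact_force: [0.1, -0.6, 0.7]
grip_width: 0.0426
gripper_force: 0.0
```

```bash
python3 log.py .511 .100 .028; python3 - <<'E'
import fit
fit.run(only=["blue_plate","amber_plate"])
fit.run(only=["plate"],name='fit2.png',crop=(150,60,400,260))
E
```

```text
5.82 [ 0.403  0.533 -0.87   1.978  0.469  0.853 -0.201] [0.5117 0.1007 0.1115] 0.04263263642550405
[[-0.489  0.872 -0.016]
 [ 0.871  0.489  0.049]
 [ 0.051  0.01  -0.999]]
shift units [-0.022 -0.009  0.417]
x,y,yawdeg [0.5056 0.1102] 118.78 cost 0.2480829990910556
plate 0.89
x,y,yawdeg [0.505  0.1098] 118.78 cost 0.04143945694441322
```

View pics/fit2.png

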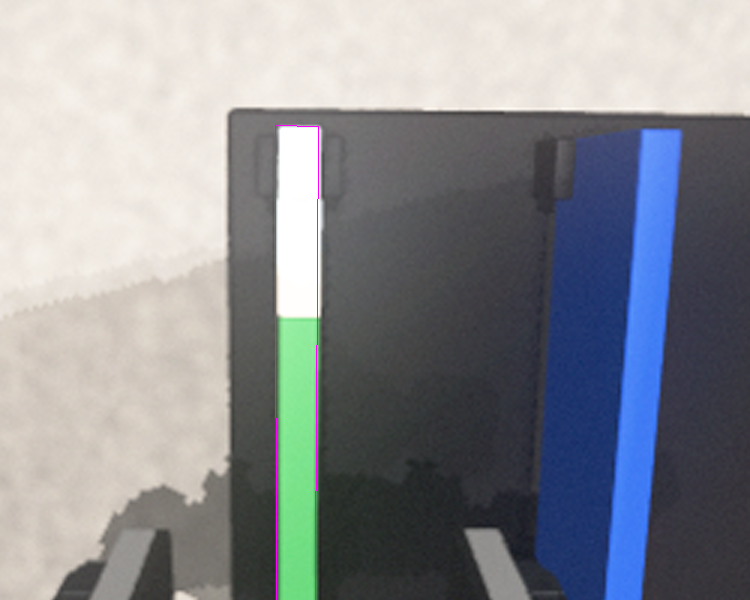

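{"name": "play_rows", "arguments": {"commands": [[[0,-0.02,-0.01,0.15,0],[0,-0.02,-0.01,0.3,0],[0,-0.02,-0.01,0.42,0],[0,-0.02,-0.01,0.42,0],[0,-0.02,-0.01,0.42,0],[0.5,-0.02,-0.01,0.42,0],[1,-0.02,-0.01,0.42,0],[1,-0.02,-0.01,0.42,0],[1,-0.02,-0.01,0.42,0],[1,-0.02,-0.01,0.42,0],[1,-0.02,-0.01,0.42,0],[1,-0.02,-0.01,0.42,0]]], "grip_force": 60}}

```text
clock: 6.97
tcp_pos: [0.5115, 0.1002, 0.0282]
orientation: [-1.571, -2.678, -0.055]
contact_force: [-1.2, -1.9, 7.2]
grip_width: 0.0074
gripper_force: 59.2
```

```bash
python3 log.py .511 .100 .20; python3 -c "
from h import *;o=get_obs();print(o['contact_force'],o['gripper_force'])"
```

```text
6.97 [ 0.314  0.649 -0.761  2.025  0.607  0.706 -0.31 ] [0.5115 0.1002 0.0282] 0.007353485761683538
[[-0.488  0.873 -0.014]
 [ 0.872  0.488  0.049]
 [ 0.049  0.012 -0.999]]
shift units [ 0.043  0.008 -0.858]
[-1.19494831 -1.89592673  7.20480115] 59.22641336917877
```

{"name": "play_rows", "arguments": {"commands": [[[1,0.004,0,-0.08,0],[1,0.008,0,-0.16,0],[1,0.014,0,-0.28,0],[1,0.02,0,-0.4,0],[1,0.03,0.005,-0.6,0],[1,0.04,0.008,-0.8,0],[1,0.05,0.01,-1,0],[1,0.05,0.01,-1,0],[1,0.05,0.01,-1,0]]]}}

```text
clock: 7.72
tcp_pos: [0.5117, 0.1003, 0.2295]
orientation: [-1.571, -2.681, -0.057]
contact_force: [-0.2, -1.2, -1.6]
grip_width: 0.0074
gripper_force: 59.1
```

```bash
python3 log.py; python3 - <<'E'
from h import *
print(get_obs()["contact_force"],get_obs()["gripper_force"])
f=viewer.grab_frame("side");save(f,"s2.png",crop=(170,120,370,290),s=3)
import json
from scipy.optimize import least_squares
import kin,itertools
D=list(kin.D)
D=[d for d in D if d[2] is not None]+[tuple(json.loads(l)) for l in open("d.jsonl")]
z=lambda a:R.from_euler('z',a);y=lambda a:R.from_euler('y',a)
def fk(q,p,s):
    A0=z(s[0]*q[0]+p[0]);A1=A0*y(s[4]*(q[1]+p[13]));A=A1*z(s[1]*q[2]);e=A0.apply([p[2],p[3],p[1]])+A.apply(p[4:7])
    B=A*y(s[4]*(q[3]+p[14]));w=e+B.apply([p[7],p[8],p[9]]);C0=B*z(s[2]*q[4])*y(s[4]*(q[5]-p[13]-p[14]))
    C=C0*z(s[3]*q[6]+p[10]);return w+C0.apply([p[11],0,p[12]]),C
def res(p,s):
    o=[]
    for q,t,r in D:
        P,C=fk(q,p,s);o+=list(P-t)+list(.3*(C.inv()*R.from_rotvec(r)).as_rotvec())
    return np.array(o)
best=[]
reg=np.array([0,.36,0,0,0,0,.42,0,0,.4,0,0,.32,0,0]);W=np.ones(15)*2e-3;W[[0,10]]=0
for s in itertools.product([1,-1],repeat=5):
  for c in (0,2.1,-2.1):
    az=-1.2 if s[4]>0 else -1.2+np.pi
    x0=reg.copy();x0[0]=az-s[0]*1.09;x0[10]=c
    r=least_squares(lambda p:np.r_[res(p,s),W*(p-reg)],x0,max_nfev=60);best.append((r.cost,s,r.x))
best.sort(key=lambda t:t[0])
for b in best[:4]:print(b[0],b[1],b[2].round(4),np.abs(res(b[2],b[1])).max())
np.save("p.npy",np.r_[best[0][2],best[0][1]])
E
```

```text
7.72 [ 0.515  0.383 -0.983  1.872  0.308  1.059 -0.073] [0.5117 0.1003 0.2295] 0.00743762238739946
[[-0.488  0.873 -0.011]
 [ 0.871  0.488  0.048]
 [ 0.048  0.014 -0.999]]
[-0.16629932 -1.2456593  -1.56326098] 59.149686098098755
1.6464695008733967e-07 (-1, -1, -1, -1, -1) [ 3.1416e+00  2.9050e-01 -2.0000e-04  3.0400e-02  1.0000e-04  1.5900e-02
  5.4160e-01  3.0000e-04  1.5900e-02  4.7210e-01 -1.5706e+00  3.0000e-04
  3.3060e-01 -0.0000e+00  3.0000e-04] 0.00018164928101256807
1.646469500873723e-07 (-1, -1, -1, -1, -1) [ 3.1416e+00  2.9050e-01 -2.0000e-04  3.0400e-02  1.0000e-04  1.5900e-02
  5.4160e-01  3.0000e-04  1.5900e-02  4.7210e-01 -1.5706e+00  3.0000e-04
  3.3060e-01 -0.0000e+00  3.0000e-04] 0.00018164928820884533
1.6464695008742096e-07 (-1, -1, -1, -1, -1) [ 3.1416e+00  2.9050e-01 -2.0000e-04  3.0400e-02  1.0000e-04  1.5900e-02
  5.4160e-01  3.0000e-04  1.5900e-02  4.7210e-01  4.7125e+00  3.0000e-04
  3.3060e-01 -0.0000e+00  3.0000e-04] 0.0001816493201437444
1.6464695008743128e-07 (-1, -1, -1, -1, 1) [-0.0000e+00  2.9050e-01  2.0000e-04 -3.0400e-02 -1.0000e-04 -1.5900e-02
  5.4160e-01 -3.0000e-04 -1.5900e-02  4.7210e-01 -4.7122e+00 -3.0000e-04
  3.3060e-01 -0.0000e+00  3.0000e-04] 0.00018164933227740227
```

View pics/s2.png

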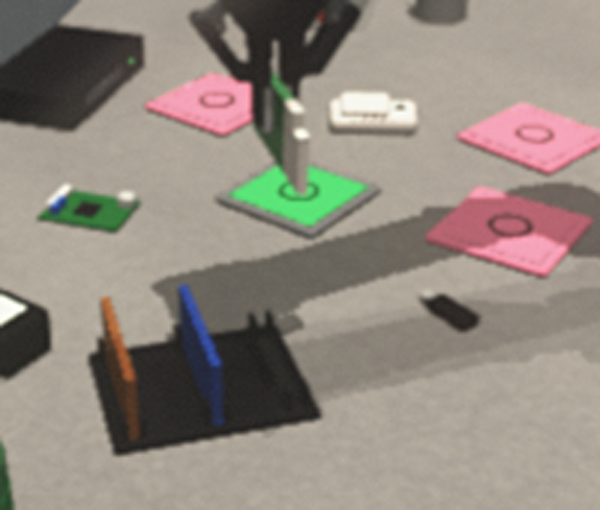

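```bash
cat > kk.py <<'E'
from scipy.optimize import least_squares
from scipy.spatial.transform import Rotation as R
import numpy as np
pp=np.load("p.npy");p=pp[:15];s=pp[15:]
z=lambda a:R.from_euler('z',a);y=lambda a:R.from_euler('y',a)
def fk(q):
    A0=z(s[0]*q[0]+p[0]);A1=A0*y(s[4]*(q[1]+p[13]));A=A1*z(s[1]*q[2]);e=A0.apply([p[2],p[3],p[1]])+A.apply(p[4:7])
    B=A*y(s[4]*(q[3]+p[14]));w=e+B.apply([p[7],p[8],p[9]]);C0=B*z(s[2]*q[4])*y(s[4]*(q[5]-p[13]-p[14]))
    return w+C0.apply([p[11],0,p[12]]),C0*z(s[3]*q[6]+p[10])
LO=np.array([-2.96,-.34,-1.41,.24,-1.37,.17,-2.96]);HI=np.array([2.96,2.1,1.46,2.44,4.51,1.92,2.96])
def ik(P,Rt,q0,w=.5,m=.005,reg=.003,freeze=None):
    def f(q):
        a,C=fk(q);return np.r_[a-P,w*(C.inv()*Rt).as_rotvec(),reg*(q-q0)]
    r=least_squares(f,np.clip(q0,LO+m+1e-4,HI-m-1e-4),bounds=(LO+m,HI-m));a,C=fk(r.x)
    return r.x,a,C,np.linalg.norm(a-P),np.degrees(np.linalg.norm((C.inv()*Rt).as_rotvec()))
def move(q,sh,tz=0,w=.5):  # one call, shift in units
    a,C=fk(q);P=a+C.apply(np.array(sh)*.2);Rt=C*z(tz*np.pi/2)
    return ik(P,Rt,q,w)
QP=np.array([.515,.383,-.983,1.872,.308,1.059,-.073])
Xp=np.array([-.482,.876,0]);Rp0=np.c_[Xp,np.cross([0,0,1],Xp),[0,0,1]]
T0,C0=fk(QP)
Rpt=C0.as_matrix().T@Rp0              # plate axes in tool
TCP_in_plate=Rp0.T@(np.array([.5117,.1003,.0282])-np.array([.5055,.1105,.038]))
LAB=np.array([.042,.004,-.006])
def label(a,C):
    Rp=C.as_matrix()@Rpt;return a+Rp@(LAB-TCP_in_plate),Rp
def goal(d,t,h,pad=(.550,-.207)):
    u=np.array([np.cos(d),np.sin(d),0]);k=np.array([0,0,1.])
    Y=np.cos(t)*u+np.sin(t)*k;Z=-np.sin(t)*u+np.cos(t)*k;X=np.cross(Y,Z);Rp=np.c_[X,Y,Z]
    return np.r_[pad,h]-Rp@(LAB-TCP_in_plate),R.from_matrix(Rp@Rpt.T)
E
python3 - <<'E'
from kk import *
np.set_printoptions(suppress=True,precision=3)
print(fk(QP)[0],TCP_in_plate,Rpt)
q=np.array([1.492,-.335,-.416,2.433,-.157,1.042,-.025])
for w in (.1,.3,.5,1):
    x,a,C,_,e=move(q,[0,-.2,0],w=w);print(w,x,a,e)
rng=np.random.default_rng(0)
for d in range(-180,180,20):
    best=None
    for h in (.16,.22):
      P,Rt=goal(np.radians(d),np.radians(36),h)
      for i in range(8):
        q0=QP if i==0 else LO+(HI-LO)*rng.random(7)
        r=ik(P,Rt,q0,m=.08,reg=1e-4)
        if r[3]<1e-3 and r[4]<.3:
            c=np.abs(r[0]-QP).max()
            if best is None or c<best[0]:best=(c,h,r[0])
    print(d,None if best is None else (round(best[0],2),best[1],best[2]))
E
```

```text
[0.512 0.101 0.23 ] [-0.012 -0.001 -0.01 ] [[ 0.999  0.008  0.048]
 [ 0.008 -1.     0.015]
 [ 0.048 -0.015 -0.999]]
0.1 [ 1.53  -0.335 -0.445  2.435 -0.168  1.147 -0.008] [ 0.066 -0.172  0.231] 6.280741259258184
0.3 [ 1.503 -0.335 -0.425  2.435 -0.162  1.105 -0.02 ] [ 0.071 -0.185  0.23 ] 3.7563869526749065
0.5 [ 1.501 -0.335 -0.423  2.435 -0.161  1.076 -0.021] [ 0.075 -0.194  0.229] 2.084384756596844
1 [ 1.501 -0.335 -0.423  2.435 -0.16   1.051 -0.021] [ 0.078 -0.202  0.229] 0.6750582017084713
-180 (np.float64(0.67), 0.16, array([ 0.602,  0.863, -0.579,  1.295,  0.418,  1.733, -0.021]))
-160 (np.float64(0.6), 0.16, array([ 0.414,  0.809, -0.387,  1.336,  0.46 ,  1.658,  0.289]))
-140 (np.float64(0.59), 0.16, array([ 0.463,  0.812, -0.605,  1.409,  0.708,  1.65 ,  0.412]))
-120 (np.float64(0.67), 0.16, array([ 0.427,  0.755, -0.633,  1.534,  0.84 ,  1.541,  0.595]))
-100 (np.float64(0.82), 0.16, array([ 0.451,  0.7  , -0.725,  1.683,  0.994,  1.427,  0.745]))
-80 (np.float64(0.98), 0.16, array([ 0.447,  0.605, -0.727,  1.85 ,  1.099,  1.234,  0.911]))
-60 (np.float64(1.11), 0.16, arr
[... 388 characters left out ...]
285, -0.481,  2.271, -1.122,  0.25 , -1.369]))
40 (np.float64(1.2), 0.16, array([ 0.978,  0.366, -0.537,  2.162, -0.807,  0.51 , -1.268]))
60 (np.float64(1.05), 0.16, array([ 1.005,  0.455, -0.514,  2.016, -0.588,  0.769, -1.123]))
80 (np.float64(0.88), 0.16, array([ 0.949,  0.543, -0.456,  1.853, -0.428,  1.015, -0.953]))
100 (np.float64(0.75), 0.22, array([ 0.739,  0.533, -0.229,  1.66 , -0.387,  1.352, -0.723]))
120 (np.float64(0.59), 0.16, array([ 0.873,  0.737, -0.544,  1.529, -0.056,  1.42 , -0.667]))
140 (np.float64(0.52), 0.16, array([ 0.785,  0.804, -0.559,  1.405,  0.102,  1.578, -0.472]))
160 (np.float64(0.61), 0.16, array([ 0.639,  0.826, -0.473,  1.328,  0.207,  1.669, -0.205]))
```

```bash
python3 - <<'E'
from kk import *
np.set_printoptions(suppress=True,precision=3)
out=[]
for az in (-90,-60,-30,0):
  u=np.array([np.cos(np.radians(az)),np.sin(np.radians(az)),0])
  for r0,z0 in ((.5,.5),(.65,.4),(.75,.3),(.4,.6)):
    P=u*r0+[0,0,z0]
    q0,a,C,e1,e2=ik(P,C0,QP)
    if e1>.002: print(az,r0,z0,"start err",e1,e2)
    for k,dv in dict(out=(1,0),up=(0,1),mix=(.7,.7)).items():
      q=q0;tr=[];dw=u*dv[0]+np.array([0,0,dv[1]])
      for n in range(5):
        a,C=fk(q);sh=C.inv().apply(dw);sh/=np.abs(sh).max()
        q,a,C,_,_=move(q,sh);zt=C.as_matrix()[:,2];tr.append(round(np.degrees(np.arccos(-zt[2]))))
      out.append((tr[-1],az,r0,z0,k,tr,np.degrees(np.arctan2(zt[1],zt[0])).round(),a,q))
out.sort(key=lambda t:-t[0])
for o in out[:14]:print(*o)
E
```

```text
60 -30 0.4 0.6 mix [8, 22, 35, 48, 60] -27.0 [ 0.809 -0.455  0.907] [ 0.3    0.674  1.298  0.245 -1.199  1.331  1.08 ]
58 -90 0.4 0.6 mix [7, 21, 33, 46, 58] -91.0 [-0.002 -0.919  0.898] [ 1.333  0.67   1.298  0.245 -1.118  1.368  2.166]
58 -30 0.5 0.5 mix [4, 19, 33, 46, 58] -27.0 [ 0.841 -0.476  0.86 ] [ 0.314  0.733  1.298  0.245 -1.214  1.309  1.087]
58 0 0.4 0.6 up [8, 20, 32, 45, 58] 10.0 [0.407 0.019 1.116] [-1.183 -0.038  0.766  0.245  0.234  1.915  0.291]
58 0 0.4 0.6 mix [9, 22, 34, 46, 58] 4.0 [0.913 0.012 0.9  ] [-0.222  0.665  1.298  0.245 -1.209  1.386  0.547]
57 -90 0.4 0.6 up [6, 18, 30, 43, 57] -89.0 [-0.013 -0.414  1.11 ] [ 0.842 -0.003  0.404  0.245  0.272  1.915  2.   ]
57 -60 0.4 0.6 up [7, 18, 30, 43, 57] -54.0 [ 0.21  -0.359  1.108] [ 0.04  -0.005  0.782  0.245  0.112  1.915  1.428]
57 -30 0.65 0.4 mix [4, 18, 32, 45, 57] -27.0 [ 0.88  -0.5    0.804] [ 0.328  0.804  1.299  0.245 -1.233  1.263  1.095]
57 -30 0.75 0.3 mix [3, 18, 32, 45, 57] -28.0 [ 0.916 -0.522  0.755] [ 0.338  0.869  1.299  0.245 -1.251  1.203  1.101]
57 -30 0.4 0.6 up [7, 19, 31, 44, 57] -21.0 [ 0.364 -0.194  1.111] [-0.566 -0.016  0.819  0.245  0.111  1.915  0.852]
56 -90 0.5 0.5 mix [3, 18, 32, 44, 56] -91.0 [-0.002 -0.958  0.851] [ 1.349  0.73   1.299  0.245 -1.142  1.34   2.167]
56 0 0.5 0.5 mix [5, 20, 33, 45, 56] 4.0 [0.957 0.01  0.854] [-0.207  0.728  1.298  0.245 -1.225  1.346  0.556]
56 0 0.65 0.4 mix [5, 19, 32, 44, 56] 4.0 [1.008 0.009 0.798] [-0.193  0.804  1.298  0.245 -1.245  1.287  0.565]
56 0 0.75 0.3 mix [5, 19, 32, 44, 56] 3.0 [1.051 0.008 0.749] [-0.183  0.87   1.299  0.245 -1.264  1.223  0.572]
```

```bash
cat > seq.py <<'E'
from kk import *
np.set_printoptions(suppress=True,precision=3)
def st(q,tag=""):
    a,C=fk(q);L,Rp=label(a,C);zt=C.as_matrix()[:,2]
    print(tag,"q",q,"tcp",a,"toolz tilt",np.degrees(np.arccos(-zt[2])).round(1),"az",np.degrees(np.arctan2(zt[1],zt[0])).round(),"| label",L,"yv,zv,xv",np.degrees(np.arccos(Rp[2,[1,2,0]])).round(1),"label az",np.degrees(np.arctan2(Rp[1,1],Rp[0,1])).round(1))
def go(q,target,dturn=0):   # world displacement toward target, limited to units
    a,C=fk(q);sh=C.inv().apply(np.array(target)-a)/.2;k=max(1,np.abs(sh).max());return sh/k,k
E
python3 - <<'E'
from seq import *
q=QP
for tgt,tz in (((.36,-.08,.40),-.3),((.26,-.26,.45),-.3),((.2,-.44,.45),-.3),):
    sh,k=go(q,tgt);sh=sh.round(2);q=move(q,sh,tz)[0];st(q,f"{sh},{tz},{k:.2f}")
for n in range(4):
    a,C=fk(q);dw=np.array([.7*np.cos(np.radians(-70)),.7*np.sin(np.radians(-70)),.7]);sh=C.inv().apply(dw);sh=(sh/np.abs(sh).max()).round(2)
    q=move(q,sh)[0];st(q,f"push {sh}")
print("return")
a,C=fk(q);zt=C.as_matrix()[:,2];L,Rp=label(a,C);d=np.arctan2(zt[1],zt[0])
P,_=goal(d,.65,.2);
for n in range(8):
    L,Rp=label(*fk(q));t=np.array([.55,-.207,.2])-L
    if np.linalg.norm(t)<.003:break
    sh,k=go(q,fk(q)[0]+t);sh=sh.round(2);q,_,_,e1,e2=move(q,sh);st(q,f"{sh} {e1:.3f} {e2:.1f}")
E
```

```text
[-0.34 -1.   -0.81],-0.3,1.09 q [ 0.659 -0.128 -0.532  1.927 -0.115  1.343  1.141] tcp [ 0.372 -0.064  0.385] toolz tilt 2.9 az 102.0 | label [ 0.325 -0.038  0.388] yv,zv,xv [91.1  1.3 90.7] label az -124.2
[-0.06 -1.   -0.33],-0.3,1.11 q [ 0.784 -0.172 -0.165  1.85  -0.062  1.499  2.081] tcp [ 0.272 -0.24   0.444] toolz tilt 2.9 az 102.0 | label [ 0.218 -0.238  0.446] yv,zv,xv [91.9  2.6 91.8] label az -97.2
[ 0.23 -1.   -0.07],-0.3,1.03 q [ 0.993  0.039  0.022  1.644 -0.018  1.506  2.942] tcp [ 0.203 -0.434  0.449] toolz tilt 2.9 az 102.0 | label [ 0.154 -0.457  0.45 ] yv,zv,xv [92.   3.7 93.1] label az -70.2
push [-0.   -0.91 -1.  ] q [ 1.122  0.405 -0.104  0.822  0.029  1.915  2.955] tcp [ 0.266 -0.604  0.616] toolz tilt 0.8 az 27.0 | label [ 0.217 -0.626  0.617] yv,zv,xv [89.3  3.6 93.5] label az -70.6
push [-0.02 -1.   -1.  ] q [ 1.086  0.584 -0.027  0.385  0.011  1.915  2.955] tcp [ 0.312 -0.709  0.69 ] toolz tilt 14.8 az -60.0 | label [ 0.262 -0.73   0.689] yv,zv,xv [74.8 16.4 95.8] label az -73.0
push [-0.07 -1.   -0.59] q [ 1.073  0.63   0.057  0.245 -0.042  1.81   2.955] t
[... 452 characters left out ...]
z -64.0 | label [ 0.363 -0.666  0.626] yv,zv,xv [52.6 38.7 98.6] label az -77.7
[-0.47  1.    0.24] 0.000 0.0 q [ 0.649  0.062 -0.113  1.695  0.461  0.871  2.174] tcp [ 0.479 -0.489  0.481] toolz tilt 37.3 az -64.0 | label [ 0.428 -0.508  0.478] yv,zv,xv [52.6 38.7 98.6] label az -77.7
[-0.46  1.    0.24] 0.000 0.0 q [ 0.398  0.131 -0.228  1.954  0.793  0.81   1.53 ] tcp [ 0.543 -0.331  0.333] toolz tilt 37.3 az -64.0 | label [ 0.492 -0.35   0.331] yv,zv,xv [52.6 38.7 98.6] label az -77.7
[-0.42  0.9   0.21] 0.000 0.0 q [ 0.115  0.351 -0.267  2.015  1.026  0.857  0.983] tcp [ 0.601 -0.188  0.201] toolz tilt 37.3 az -64.0 | label [ 0.55  -0.207  0.199] yv,zv,xv [52.6 38.7 98.6] label az -77.7
```

{"name": "play_rows", "arguments": {"commands": [[[1,-0.34,-1,-0.81,-0.1],[1,-0.34,-1,-0.81,-0.1],[1,-0.34,-1,-0.81,-0.1],[1,-0.34,-1,-0.81,-0.1],[1,-0.34,-1,-0.81,-0.1],[1,-0.34,-1,-0.81,-0.1],[1,-0.34,-1,-0.81,-0.1]]]}}

```text
clock: 8.35
tcp_pos: [0.3693, -0.0679, 0.3842]
orientation: [-1.362, -2.791, -0.054]
contact_force: [0.1, -0.5, -1.9]
grip_width: 0.0071
gripper_force: 59.3
```

```bash
python3 log.py|head -1; python3 - <<'E'
from seq import *
from bench import get_obs
q=np.array(get_obs()["joints"])
for tgt,tz in (((.26,-.26,.45),-.1),((.2,-.44,.45),-.1),):
    sh,k=go(q,tgt);sh=sh.round(2);q=move(q,sh,tz)[0];st(q,f"{sh},{tz},{k:.2f}")
for n in range(5):
    a,C=fk(q);dw=np.array([.7*np.cos(np.radians(-75)),.7*np.sin(np.radians(-75)),.7]);sh=C.inv().apply(dw);sh=(sh/np.abs(sh).max()).round(2)
    q=move(q,sh)[0];st(q,f"push {sh}")
E
```

```text
8.35 [ 1.178 -0.157 -0.953  1.911 -0.174  1.352  0.935] [ 0.3693 -0.0679  0.3842] 0.007120691781425463
[-0.4  -1.   -0.36],-0.1,1.02 q [ 1.34  -0.159 -0.588  1.807 -0.111  1.511  1.588] tcp [ 0.262 -0.257  0.449] toolz tilt 2.8 az 110.0 | label [ 0.22  -0.223  0.453] yv,zv,xv [90.5  0.5 90.2] label az -133.5
[-0.4  -0.88 -0.04],-0.1,1.00 q [ 1.46   0.079 -0.468  1.605  0.024  1.514  1.967] tcp [ 0.2   -0.441  0.45 ] toolz tilt 2.8 az 110.0 | label [ 0.153 -0.414  0.453] yv,zv,xv [90.8  0.9 90.4] label az -124.5
push [-0.68 -0.6  -1.  ] q [ 0.929  0.418  0.328  0.828 -0.142  1.915  2.161] tcp [ 0.245 -0.616  0.618] toolz tilt 0.2 az 67.0 | label [ 0.198 -0.589  0.619] yv,zv,xv [89.3  2.8 92.7] label az -124.5
push [-0.75 -0.65 -1.  ] q [ 1.031  0.603  0.404  0.389 -0.275  1.915  2.189] tcp [ 0.268 -0.729  0.691] toolz tilt 14.6 az -69.0 | label [ 0.221 -0.703  0.681] yv,zv,xv [ 80.9  17.4 104.7] label az -125.6
push [-1.   -0.84 -0.77] q [ 1.022  0.726  1.278  0.245 -1.109  1.799  2.29 ] tcp [ 0.277 -0.801  0.75 ] toolz tilt 29.9 az -70.0 | label [ 0.231 -0.778  0.73 ] yv,zv,xv [ 72.5  32.6 116.5] label az -128.7
push [-1.   -0.83 -0.35] q [ 1.037  0.727  1.298  0.245 -1.156  1.556  2.301] tcp [ 0.286 -0.865  0.8  ] toolz tilt 44.1 az -71.0 | label [ 0.243 -0.848  0.773] yv,zv,xv [ 65.3  46.8 126.7] label az -133.7
push [-1.   -0.82 -0.02] q [ 1.051  0.741  1.298  0.245 -1.187  1.309  2.312] tcp [ 0.297 -0.924  0.851] toolz tilt 57.6 az -71.0 | label [ 0.256 -0.913  0.817] yv,zv,xv [ 59.7  60.3 134.9] label az -140.3
```

{"name": "play_rows", "arguments": {"commands": [[[1,-0.4,-1,-0.36,-0.1],[1,-0.4,-1,-0.36,-0.1],[1,-0.4,-1,-0.36,-0.1],[1,-0.4,-1,-0.36,-0.1],[1,-0.4,-1,-0.36,-0.1],[1,-0.4,-1,-0.36,-0.1]]]}}

```text
clock: 8.85
tcp_pos: [0.2622, -0.2579, 0.4469]
orientation: [-1.138, -2.889, -0.062]
contact_force: [0.1, 0.0, -1.1]
grip_width: 0.0075
gripper_force: 59.2
```

{"name": "play_rows", "arguments": {"commands": [[[1,-0.4,-0.88,-0.04,-0.1],[1,-0.4,-0.88,-0.04,-0.1],[1,-0.4,-0.88,-0.04,-0.1],[1,-0.4,-0.88,-0.04,-0.1],[1,-0.4,-0.88,-0.04,-0.1],[1,-0.4,-0.88,-0.04,-0.1]]]}}

```text
clock: 9.35
tcp_pos: [0.2005, -0.4433, 0.4441]
orientation: [-0.913, -2.969, -0.07]
contact_force: [-0.2, -0.6, -1.4]
grip_width: 0.0069
gripper_force: 59.2
```

{"name": "play_rows", "arguments": {"commands": [[[1,-0.68,-0.6,-1,0],[1,-0.68,-0.6,-1,0],[1,-0.68,-0.6,-1,0],[1,-0.68,-0.6,-1,0],[1,-0.68,-0.6,-1,0],[1,-0.68,-0.6,-1,0],[1,-0.68,-0.6,-1,0]]]}}

```text
clock: 9.93
tcp_pos: [0.2464, -0.6, 0.592]
orientation: [-0.906, -2.976, -0.08]
contact_force: [0.1, -1.0, -3.9]
grip_width: 0.0076
gripper_force: 59.6
```

```bash
python3 log.py|head -1; python3 - <<'E'
from seq import *
from bench import get_obs
q=np.array(get_obs()["joints"]);st(q)
for n in range(5):
    a,C=fk(q);dw=np.array([.7*np.cos(np.radians(-75)),.7*np.sin(np.radians(-75)),.7]);sh=C.inv().apply(dw);sh=(sh/np.abs(sh).max()).round(2)
    q=move(q,sh)[0];st(q,f"push {sh}")
E
```

```text
9.93 [ 1.076  0.4    0.031  0.888 -0.028  1.911  2.076] [ 0.2464 -0.6     0.592 ] 0.007576236008385192
 q [ 1.076  0.4    0.031  0.888 -0.028  1.911  2.076] tcp [ 0.246 -0.6    0.592] toolz tilt 3.4 az 103.0 | label [ 0.199 -0.573  0.595] yv,zv,xv [91.5  1.5 90.2] label az -124.3
push [-0.67 -0.58 -1.  ] q [ 1.018  0.578  0.352  0.481 -0.23   1.915  2.18 ] tcp [ 0.27  -0.712  0.664] toolz tilt 10.6 az -66.0 | label [ 0.223 -0.686  0.657] yv,zv,xv [ 83.6  13.4 101.7] label az -125.0
push [-1.   -0.83 -0.89] q [ 1.02   0.74   1.277  0.245 -1.115  1.856  2.283] tcp [ 0.28  -0.788  0.73 ] toolz tilt 25.8 az -69.0 | label [ 0.234 -0.765  0.713] yv,zv,xv [ 75.1  28.6 113.8] label az -127.6
push [-1.   -0.82 -0.45] q [ 1.034  0.733  1.298  0.245 -1.16   1.616  2.294] tcp [ 0.289 -0.852  0.782] toolz tilt 40.3 az -69.0 | label [ 0.245 -0.833  0.756] yv,zv,xv [ 67.6  43.1 124.5] label az -132.0
push [-1.   -0.82 -0.11] q [ 1.048  0.741  1.298  0.245 -1.19   1.373  2.305] tcp [ 0.299 -0.911  0.833] toolz tilt 53.9 az -70.0 | label [ 0.258 -0.899  0.801] yv,zv,xv [ 61.6  56.6 133.4] label az -138.2
push [-1.   -0.82  0.2 ] q [ 1.062  0.764  1.298  0.245 -1.228  1.122  2.32 ] tcp [ 0.308 -0.964  0.884] toolz tilt 67.1 az -71.0 | label [ 0.269 -0.959  0.847] yv,zv,xv [ 57.3  69.9 140.1] label az -146.0
```

{"name": "play_rows", "arguments": {"commands": [[[1,-0.8,-0.7,-1,0],[1,-0.8,-0.7,-1,0],[1,-0.8,-0.7,-1,0],[1,-0.8,-0.7,-1,0],[1,-0.8,-0.7,-1,0],[1,-0.8,-0.7,-1,0],[1,-0.8,-0.7,-1,0]]]}}

```text
clock: 10.52
tcp_pos: [0.268, -0.6157, 0.7044]
orientation: [0.867, 2.855, -0.148]
contact_force: [18.4, 0.9, -7.7]
grip_width: 0.0074
gripper_force: 59.4
```

```bash
python3 log.py|head -1; python3 - <<'E'
from seq import *
from bench import get_obs
q=np.array(get_obs()["joints"]);st(q)
for n in range(3):
    a,C=fk(q);dw=np.array([.7*np.cos(np.radians(-75)),.7*np.sin(np.radians(-75)),.7]);sh=C.inv().apply(dw);sh=(sh/np.abs(sh).max()).round(2)
    q=move(q,sh)[0];st(q,f"push {sh}")
E
```

```text
10.52 [ 0.844  0.399  0.52   0.692 -0.29   1.914  2.17 ] [ 0.268  -0.6157  0.7044] 0.0074468387576686265
 q [ 0.844  0.399  0.52   0.692 -0.29   1.914  2.17 ] tcp [ 0.268 -0.616  0.704] toolz tilt 10.5 az -50.0 | label [ 0.222 -0.59   0.696] yv,zv,xv [ 86.4  13.4 102.9] label az -124.7
push [-1.   -0.77 -0.9 ] q [ 1.017  0.611  0.738  0.245 -0.653  1.915  2.172] tcp [ 0.287 -0.719  0.773] toolz tilt 24.4 az -60.0 | label [ 0.241 -0.695  0.754] yv,zv,xv [ 79.1  27.3 114.7] label az -127.0
push [-1.   -0.76 -0.49] q [ 1.011  0.668  1.284  0.245 -1.184  1.716  2.243] tcp [ 0.297 -0.789  0.816] toolz tilt 38.5 az -63.0 | label [ 0.254 -0.769  0.788] yv,zv,xv [ 72.4  41.3 125.9] label az -131.0
push [-1.   -0.75 -0.16] q [ 1.03   0.684  1.298  0.245 -1.232  1.476  2.255] tcp [ 0.308 -0.853  0.86 ] toolz tilt 51.6 az -65.0 | label [ 0.269 -0.84   0.826] yv,zv,xv [ 67.   54.4 135.5] label az -136.3
```

{"name": "play_rows", "arguments": {"commands": [[[1,-1,-0.77,-0.9,0],[1,-1,-0.77,-0.9,0],[1,-1,-0.77,-0.9,0],[1,-1,-0.77,-0.9,0],[1,-1,-0.77,-0.9,0],[1,-1,-0.77,-0.9,0]]]}}

```text
clock: 11.02
tcp_pos: [0.2645, -0.6818, 0.7077]
orientation: [0.901, 2.809, -0.23]
contact_force: [-1.1, -0.5, -0.9]
grip_width: 0.0072
gripper_force: 59.6
```

```bash
python3 log.py|head -1; python3 - <<'E'
from seq import *
from bench import get_obs
q=np.array(get_obs()["joints"]);st(q)
for n in range(3):
    a,C=fk(q);dw=np.array([.7*np.cos(np.radians(-80)),.7*np.sin(np.radians(-80)),.6]);sh=C.inv().apply(dw);sh=(sh/np.abs(sh).max()).round(2)
    q=move(q,sh)[0];st(q,f"push {sh}")
E
```

```text
11.02 [ 1.007  0.506  0.36   0.502 -0.255  1.915  2.138] [ 0.2645 -0.6818  0.7077] 0.007157994297715242
 q [ 1.007  0.506  0.36   0.502 -0.255  1.915  2.138] tcp [ 0.265 -0.682  0.708] toolz tilt 13.7 az -58.0 | label [ 0.219 -0.655  0.697] yv,zv,xv [ 84.1  16.6 105.4] label az -126.8
push [-1.   -0.87 -0.7 ] q [ 1.046  0.71   1.275  0.245 -1.158  1.859  2.254] tcp [ 0.266 -0.779  0.754] toolz tilt 27.7 az -64.0 | label [ 0.222 -0.755  0.734] yv,zv,xv [ 76.7  30.5 116.9] label az -129.6
push [-1.   -0.86 -0.32] q [ 1.082  0.727  1.297  0.245 -1.221  1.604  2.278] tcp [ 0.267 -0.86   0.791] toolz tilt 41.8 az -67.0 | label [ 0.225 -0.841  0.763] yv,zv,xv [ 69.8  44.6 127.7] label az -134.2
push [-1.   -0.85  0.01] q [ 1.109  0.755  1.298  0.245 -1.266  1.343  2.298] tcp [ 0.271 -0.934  0.831] toolz tilt 55.4 az -69.0 | label [ 0.232 -0.921  0.796] yv,zv,xv [ 64.2  58.2 136.9] label az -140.4
```

{"name": "play_rows", "arguments": {"commands": [[[1,-1,-0.87,-0.7,0],[1,-1,-0.87,-0.7,0],[1,-1,-0.87,-0.7,0],[1,-1,-0.87,-0.7,0],[1,-1,-0.87,-0.7,0],[1,-1,-0.87,-0.7,0],[1,-1,-0.87,-0.7,0],[1,-1,-0.87,-0.7,0],[1,-1,-0.87,-0.7,0]]]}}

```text
clock: 11.77
tcp_pos: [0.2618, -0.7462, 0.6951]
orientation: [0.892, 2.774, -0.286]
contact_force: [0.5, 1.5, -1.9]
grip_width: 0.0075
gripper_force: 59.6
```

```bash
python3 log.py|head -1; python3 - <<'E'
from seq import *
from bench import get_obs
q=np.array(get_obs()["joints"]);st(q)
for n in range(3):
    a,C=fk(q);dw=np.array([.7*np.cos(np.radians(-85)),.7*np.sin(np.radians(-85)),.6]);sh=C.inv().apply(dw);sh=(sh/np.abs(sh).max()).round(2)
    q=move(q,sh)[0];st(q,f"push {sh}")
E
```

```text
11.77 [ 1.093  0.634  0.372  0.323 -0.326  1.915  2.158] [ 0.2618 -0.7462  0.6951] 0.007514888611960077
 q [ 1.093  0.634  0.372  0.323 -0.326  1.915  2.158] tcp [ 0.262 -0.747  0.695] toolz tilt 16.6 az -60.0 | label [ 0.217 -0.72   0.683] yv,zv,xv [ 82.5  19.4 107.8] label az -127.2
push [-0.99 -1.   -0.67] q [ 1.103  0.748  1.278  0.245 -1.196  1.748  2.296] tcp [ 0.245 -0.838  0.742] toolz tilt 32.2 az -66.0 | label [ 0.201 -0.815  0.72 ] yv,zv,xv [ 73.9  35.  120.2] label az -131.0
push [-1.   -0.98 -0.24] q [ 1.146  0.763  1.298  0.245 -1.264  1.483  2.328] tcp [ 0.235 -0.918  0.787] toolz tilt 47.0 az -69.0 | label [ 0.194 -0.901  0.757] yv,zv,xv [ 66.6  49.8 130.7] label az -136.8
push [-1.   -0.98  0.13] q [ 1.179  0.794  1.298  0.245 -1.318  1.209  2.358] tcp [ 0.227 -0.991  0.833] toolz tilt 61.3 az -71.0 | label [ 0.189 -0.981  0.796] yv,zv,xv [ 60.9  64.  139.1] label az -144.6
```

```bash
cat > rows.py <<'E'
from seq import *
def call(q,sh,tz=0,n=6,w=.5,mode=0):
    a,C=fk(q);P=a+C.apply(np.array(sh)*.2);Rt=C*z(tz*np.pi/2);cp,cR=a,C
    for i in range(n):
        if mode==0: b,B=fk(q)
        else: b,B=cp,cR
        v=P-b;d=np.linalg.norm(v);t=b+v*min(1,.0417/max(d,1e-9))
        rv=(B.inv()*Rt).as_rotvec();k=np.linalg.norm(rv);Rn=B*R.from_rotvec(rv*min(1,.125/max(k,1e-9)))
        cp,cR=t,Rn
        q=ik(t,Rn,q,w,reg=.003)[0]
    return q
E
python3 - <<'E'
from rows import *
import json
L=[np.array(json.loads(l)[0]) for l in open("d.jsonl")][-4:]
C=[([-.8,-.7,-1],7),([-1,-.77,-.9],6),([-1,-.87,-.7],9)]
for m in (0,1):
  for w in (.3,.5,):
    for i,(sh,n) in enumerate(C):
        st(call(L[i],sh,0,n,w,m),f"mode{m} w{w}")
E
```

```text
mode0 w0.3 q [ 1.022  0.595  0.346  0.485 -0.229  1.915  2.18 ] tcp [ 0.272 -0.717  0.649] toolz tilt 9.4 az -66.0 | label [ 0.225 -0.691  0.643] yv,zv,xv [ 84.3  12.2 100.8] label az -124.9
mode0 w0.3 q [ 1.036  0.566  0.39   0.307 -0.34   1.915  2.13 ] tcp [ 0.288 -0.705  0.756] toolz tilt 21.5 az -58.0 | label [ 0.243 -0.681  0.74 ] yv,zv,xv [ 80.8  24.3 112.3] label az -126.3
mode0 w0.3 q [ 1.041  0.71   1.239  0.245 -1.117  1.915  2.247] tcp [ 0.265 -0.763  0.742] toolz tilt 24.0 az -63.0 | label [ 0.22  -0.738  0.724] yv,zv,xv [ 78.6  26.9 114. ] label az -128.7
mode0 w0.5 q [ 1.007  0.555  0.298  0.669 -0.176  1.915  2.179] tcp [ 0.261 -0.684  0.593] toolz tilt 1.1 az -42.0 | label [ 0.214 -0.657  0.593] yv,zv,xv [89.   4.  93.9] label az -124.4
mode0 w0.5 q [ 1.019  0.515  0.295  0.476 -0.235  1.915  2.132] tcp [ 0.281 -0.682  0.71 ] toolz tilt 14.5 az -54.0 | label [ 0.235 -0.656  0.699] yv,zv,xv [ 84.3  17.4 106.4] label az -125.2
mode0 w0.5 q [ 1.096  0.642  0.393  0.299 -0.349  1.915  2.158] tcp [ 0.263 -0.75   0.701] toolz tilt 17.5 az -61.0 | label [ 0.218 -0.724  0.688
[... 498 characters left out ...]
 [ 0.28  -0.826  0.806] toolz tilt 40.3 az -66.0 | label [ 0.238 -0.806  0.778] yv,zv,xv [ 70.7  43.1 126.8] label az -133.5
mode1 w0.5 q [ 1.037  0.628  0.37   0.419 -0.26   1.915  2.185] tcp [ 0.274 -0.735  0.656] toolz tilt 11.4 az -67.0 | label [ 0.227 -0.709  0.649] yv,zv,xv [ 83.1  14.2 102.3] label az -125.0
mode1 w0.5 q [ 1.046  0.587  0.432  0.261 -0.388  1.915  2.132] tcp [ 0.289 -0.714  0.763] toolz tilt 22.9 az -59.0 | label [ 0.244 -0.69   0.746] yv,zv,xv [ 80.   25.8 113.5] label az -126.6
mode1 w0.5 q [ 1.046  0.713  1.298  0.245 -1.18   1.862  2.256] tcp [ 0.266 -0.779  0.754] toolz tilt 27.7 az -64.0 | label [ 0.222 -0.755  0.734] yv,zv,xv [ 76.7  30.5 116.9] label az -129.6
```

```bash
python3 - <<'E'
from rows import *
from bench import get_obs
q0=np.array(get_obs()["joints"])
tl=lambda q:np.degrees(np.arccos(-fk(q)[1].as_matrix()[2,2]))
for el in (-20,0,20,40,60):
  for az in (-60,-75,-90):
    q=q0.copy();g=[]
    e,a_=np.radians(el),np.radians(az);dw=np.array([np.cos(e)*np.cos(a_),np.cos(e)*np.sin(a_),np.sin(e)])
    for n in range(10):
        sh=fk(q)[1].inv().apply(dw)*.25;q=call(q,sh,0,1);g.append(tl(q))
    print(el,az,np.round(g,1),fk(q)[0],q)
# fixed tool-frame direction
sh=np.round(fk(q0)[1].inv().apply([np.cos(np.radians(-70))*.94,np.sin(np.radians(-70))*.94,.34])*.25,2);print(sh)
q=q0
for n in range(10): q=call(q,sh,0,1)
st(q)
E
```

```text
-20 -60 [17.2 18.1 19.1 20.2 21.3 22.5 23.8 25.1 26.5 28. ] [ 0.413 -0.968  0.465] [ 1.011  1.086  1.298  0.245 -1.262  1.494  2.201]
-20 -75 [17.2 18.1 19.2 20.2 21.4 22.6 23.9 25.3 26.7 28.1] [ 0.326 -1.001  0.463] [ 1.111  1.088  1.297  0.245 -1.298  1.495  2.293]
-20 -90 [17.2 18.  19.  20.  21.1 22.3 23.5 24.8 26.1 27.5] [ 0.234 -1.019  0.467] [ 1.21   1.082  1.297  0.245 -1.328  1.521  2.383]
0 -60 [17.8 19.3 20.8 22.4 24.  25.7 27.5 29.2 31.  32.8] [ 0.409 -0.946  0.558] [ 0.997  0.994  1.298  0.245 -1.241  1.497  2.192]
0 -75 [17.8 19.3 20.9 22.5 24.2 25.9 27.6 29.4 31.2 33. ] [ 0.319 -0.981  0.556] [ 1.104  0.997  1.298  0.245 -1.283  1.499  2.287]
0 -90 [17.8 19.2 20.7 22.2 23.8 25.5 27.1 28.8 30.6 32.4] [ 0.224 -0.998  0.56 ] [ 1.21   0.99   1.297  0.245 -1.32   1.526  2.38 ]
20 -60 [18.3 20.2 22.1 24.  26.  28.  30.  32.  34.1 36.1] [ 0.388 -0.902  0.658] [ 0.984  0.883  1.298  0.245 -1.212  1.547  2.188]
20 -75 [18.3 20.2 22.1 24.1 26.1 28.1 30.1 32.1 34.2 36.3] [ 0.305 -0.934  0.657] [ 1.09   0.885  1.298  0.245 -1.256  1.549  2.277]
20 -90 [18.3 20.1 22.  23.9 25.8 27.
[... 396 characters left out ...]
29.  31.1 33.2 35.3 37.5] [ 0.215 -0.875  0.755] [ 1.16   0.757  1.298  0.245 -1.257  1.658  2.337]
60 -60 [18.8 20.9 22.9 25.  27.  29.1 31.2 33.4 35.5 37.6] [ 0.306 -0.756  0.832] [ 0.959  0.637  1.299  0.245 -1.136  1.756  2.198]
60 -75 [18.8 20.9 23.  25.  27.1 29.2 31.3 33.4 35.5 37.7] [ 0.262 -0.773  0.831] [ 1.031  0.639  1.298  0.245 -1.169  1.757  2.25 ]
60 -90 [18.8 20.9 22.9 24.9 27.  29.  31.1 33.2 35.3 37.4] [ 0.216 -0.781  0.833] [ 1.1    0.635  1.298  0.245 -1.199  1.772  2.3  ]
[-0.21 -0.14 -0.02]
 q [ 1.049  0.822  1.298  0.245 -1.225  1.591  2.246] tcp [ 0.319 -0.892  0.707] toolz tilt 37.1 az -66.0 | label [ 0.276 -0.871  0.681] yv,zv,xv [ 72.3  40.  124.4] label az -132.3
```

{"name": "play_rows", "arguments": {"commands": [[[1,-0.21,-0.15,-0.06,0]]]}}

```text
clock: 11.85
tcp_pos: [0.2671, -0.7634, 0.6974]
orientation: [0.885, 2.751, -0.32]
contact_force: [-1.0, 0.3, -0.5]
grip_width: 0.007
gripper_force: 59.6
```

{"name": "play_rows", "arguments": {"commands": [[[1,-0.21,-0.15,-0.06,0]]]}}

```text
clock: 11.93
tcp_pos: [0.2692, -0.7705, 0.6913]
orientation: [0.884, 2.746, -0.313]
contact_force: [0.3, -0.5, -2.5]
grip_width: 0.0072
gripper_force: 59.5
```

{"name": "play_rows", "arguments": {"commands": [[[1,-0.21,-0.15,-0.05,0]]]}}

```text
clock: 12.02
tcp_pos: [0.2677, -0.7762, 0.689]
orientation: [0.89, 2.739, -0.318]
contact_force: [-0.8, -0.4, -2.2]
grip_width: 0.0071
gripper_force: 59.5
```

{"name": "play_rows", "arguments": {"commands": [[[1,-0.21,-0.15,-0.05,0]]]}}

```text
clock: 12.1
tcp_pos: [0.2674, -0.7827, 0.6877]
orientation: [0.894, 2.73, -0.328]
contact_force: [-1.0, -0.9, -2.8]
grip_width: 0.0072
gripper_force: 59.5
```

{"name": "play_rows", "arguments": {"commands": [[[1,-0.21,-0.15,-0.04,0]]]}}

```text
clock: 12.18
tcp_pos: [0.2683, -0.79, 0.686]
orientation: [0.895, 2.719, -0.341]
contact_force: [-0.9, 0.6, -1.2]
grip_width: 0.0074
gripper_force: 59.5
```

{"name": "play_rows", "arguments": {"commands": [[[1,-0.21,-0.15,-0.04,0]]]}}

```text
clock: 12.27
tcp_pos: [0.2698, -0.7981, 0.6842]
orientation: [0.893, 2.706, -0.356]
contact_force: [-1.4, -0.3, -1.3]
grip_width: 0.0077
gripper_force: 59.5
```

```bash
python3 log.py|head -1; python3 - <<'E'
from rows import *
from bench import get_obs
q=np.array(get_obs()["joints"]);st(q)
for n in range(4): q=call(q,[-.21,-.15,-.02],0,1)
st(q)
E
```

```text
12.27 [ 1.07   0.8    1.363  0.241 -1.275  1.915  2.252] [ 0.2698 -0.7981  0.6842] 0.007732031237066704
 q [ 1.07   0.8    1.363  0.241 -1.275  1.915  2.252] tcp [ 0.271 -0.799  0.684] toolz tilt 21.0 az -61.0 | label [ 0.226 -0.772  0.669] yv,zv,xv [ 80.9  23.8 111.9] label az -128.7
 q [ 1.076  0.82   1.298  0.245 -1.233  1.735  2.251] tcp [ 0.288 -0.859  0.684] toolz tilt 29.3 az -64.0 | label [ 0.245 -0.835  0.663] yv,zv,xv [ 76.8  32.1 118.6] label az -130.7
```

{"name": "play_rows", "arguments": {"commands": [[[1,-0.21,-0.16,-0.03,0]]]}}

```text
clock: 12.35
tcp_pos: [0.2693, -0.8037, 0.6818]
orientation: [0.893, 2.702, -0.366]
contact_force: [5.6, -0.9, 7.6]
grip_width: 0.0071
gripper_force: 60.1
```

{"name": "play_rows", "arguments": {"commands": [[[1,-0.21,-0.16,-0.03,0]]]}}

```text
clock: 12.43
tcp_pos: [0.2667, -0.805, 0.6805]
orientation: [0.895, 2.704, -0.365]
contact_force: [-0.4, -0.7, -2.5]
grip_width: 0.0073
gripper_force: 59.9
```

{"name": "play_rows", "arguments": {"commands": [[[1,-0.21,-0.16,-0.02,0]]]}}

```text
clock: 12.52
tcp_pos: [0.2648, -0.8047, 0.6825]
orientation: [0.894, 2.701, -0.367]
contact_force: [-0.3, 0.5, -0.9]
grip_width: 0.0074
gripper_force: 59.9
```

{"name": "play_rows", "arguments": {"commands": [[[1,-0.21,-0.16,-0.02,0]]]}}

```text
clock: 12.6
tcp_pos: [0.2627, -0.8051, 0.6832]
orientation: [0.895, 2.701, -0.369]
contact_force: [0.2, 0.2, -1.4]
grip_width: 0.0072
gripper_force: 59.9
```

{"name": "play_rows", "arguments": {"commands": [[[1,-0.21,-0.16,-0.01,0]]]}}

```text
clock: 12.68
tcp_pos: [0.2608, -0.8062, 0.6823]
orientation: [0.896, 2.703, -0.369]
contact_force: [-0.2, -0.3, -0.8]
grip_width: 0.0072
gripper_force: 59.9
```

{"name": "play_rows", "arguments": {"commands": [[[1,-0.21,-0.16,-0.01,0]]]}}

```text
clock: 12.77
tcp_pos: [0.2592, -0.8076, 0.6805]
orientation: [0.897, 2.705, -0.368]
contact_force: [0.1, 0.2, -1.8]
grip_width: 0.0072
gripper_force: 59.9
```

```bash
python3 log.py|head -1; python3 - <<'E'
from rows import *
from bench import get_obs
q=np.array(get_obs()["joints"]);st(q)
for n in range(4): q=call(q,[-.21,-.15,-.02],0,1)
st(q)
E
```

```text
12.77 [ 1.087  0.817  1.455  0.241 -1.366  1.915  2.271] [ 0.2592 -0.8076  0.6805] 0.007246582392254262
 q [ 1.087  0.817  1.455  0.241 -1.366  1.915  2.271] tcp [ 0.26  -0.808  0.681] toolz tilt 21.3 az -62.0 | label [ 0.216 -0.782  0.665] yv,zv,xv [ 80.5  24.1 112. ] label az -129.0
 q [ 1.089  0.824  1.298  0.245 -1.233  1.725  2.262] tcp [ 0.278 -0.867  0.682] toolz tilt 29.6 az -65.0 | label [ 0.235 -0.843  0.66 ] yv,zv,xv [ 76.2  32.4 118.7] label az -131.0
```

```bash
cat > dls.py <<'E'
from seq import *
def err(q,P,Rt,w):
    a,C=fk(q);return np.r_[P-a,w*(Rt*C.inv()).as_rotvec()]
def solve(q,P,Rt,w,lam,it=30):
    for i in range(it):
        e=err(q,P,Rt,w);J=np.zeros((6,7))
        for j in range(7):
            d=q.copy();d[j]+=1e-5;J[:,j]=-(err(d,P,Rt,w)-e)/1e-5
        q=np.clip(q+np.clip(J.T@np.linalg.solve(J@J.T+lam*np.eye(6),e),-.1,.1),LO+.005,HI-.005)
    return q
def call(q,sh,tz=0,n=6,w=.5,lam=1e-3):
    a,C=fk(q);P=a+C.apply(np.array(sh)*.2);Rt=C*z(tz*np.pi/2)
    for i in range(n):
        b,B=fk(q);v=P-b;d=np.linalg.norm(v);t=b+v*min(1,.0417/max(d,1e-9))
        rv=(B.inv()*Rt).as_rotvec();k=np.linalg.norm(rv);Rn=B*R.from_rotvec(rv*min(1,.125/max(k,1e-9)))
        qn=solve(q,t,Rn,w,lam);dq=qn-q;q=q+dq*min(1,.7*2.39/12/max(np.abs(dq).max(),1e-9))
    return q
E
python3 - <<'E'
from dls import *
from bench import get_obs
import json
L=[np.array(json.loads(l)[0]) for l in open("d.jsonl")]
for lam in (1e-3,1e-2):
    st(call(L[-5],[-1,-.77,-.9],0,6,.5,lam),"c5");st(call(L[-4],[-1,-.87,-.7],0,9,.5,lam),"c6")
q=L[-1];st(q)
for n in range(4): q=call(q,[-.21,-.16,-.02],0,1)
st(q,"stuck?")
q=L[-1]
for tgt in ((.22,-.63,.72),(.17,-.47,.72)):
    sh,k=go(q,tgt);sh=sh.round(2);q=call(q,sh,0,6);st(q,f"{sh}{k:.2f}")
for n in range(14):
    sh=fk(q)[1].inv().apply([0,0,.25]).round(2);q=call(q,sh,0,1)
    if n%2: st(q,f"{sh}")
E
```

```text
c5 q [ 1.3    0.957  0.697  0.245 -0.837  1.915  2.044] tcp [ 0.177 -0.874  0.489] toolz tilt 12.7 az -12.0 | label [ 0.141 -0.834  0.481] yv,zv,xv [ 97.5  14.4 102.2] label az -142.3
c6 q [ 1.309  0.929  0.892  0.245 -0.932  1.913  2.31 ] tcp [ 0.13  -0.877  0.527] toolz tilt 11.2 az -39.0 | label [ 0.087 -0.845  0.518] yv,zv,xv [ 89.8  13.9 103.9] label az -132.0
c5 q [ 1.146  0.803  0.636  0.245 -0.649  1.915  2.169] tcp [ 0.258 -0.812  0.611] toolz tilt 13.9 az -48.0 | label [ 0.214 -0.783  0.6  ] yv,zv,xv [ 87.   16.8 106.5] label az -129.1
c6 q [ 1.207  0.832  0.777  0.245 -0.772  1.915  2.255] tcp [ 0.2   -0.836  0.598] toolz tilt 13.4 az -52.0 | label [ 0.156 -0.807  0.588] yv,zv,xv [ 86.1  16.3 105.8] label az -129.5
 q [ 1.087  0.817  1.455  0.241 -1.366  1.915  2.271] tcp [ 0.26  -0.808  0.681] toolz tilt 21.3 az -62.0 | label [ 0.216 -0.782  0.665] yv,zv,xv [ 80.5  24.1 112. ] label az -129.0
stuck? q [ 1.616  1.032  0.958  0.245 -1.365  1.915  1.714] tcp [-0.036 -0.91   0.475] toolz tilt 27.0 az -15.0 | label [-0.042 -0.857  0.466] yv,zv,xv [114.8  27.2 100.6] label az -
[... 1121 characters left out ...]
olz tilt 33.8 az -63.0 | label [ 0.167 -0.58   0.88 ] yv,zv,xv [ 78.7  36.6 124.3] label az -137.1
[-0.14 -0.03 -0.21] q [ 1.184  0.483  0.768  0.273 -0.812  1.914  1.935] tcp [ 0.17  -0.686  0.863] toolz tilt 32.8 az -55.0 | label [ 0.139 -0.651  0.835] yv,zv,xv [ 89.   35.6 125.6] label az -145.0
[-0.13  0.04 -0.21] q [ 1.459  0.636  0.722  0.247 -1.071  1.915  1.682] tcp [ 0.084 -0.772  0.78 ] toolz tilt 33.4 az -39.0 | label [ 0.07  -0.726  0.755] yv,zv,xv [107.9  35.2 119.2] label az -160.4
[-0.09  0.12 -0.2 ] q [ 1.673  0.77   0.73   0.245 -1.323  1.915  1.403] tcp [-0.021 -0.826  0.709] toolz tilt 39.4 az -29.0 | label [-0.014 -0.774  0.695] yv,zv,xv [125.5  39.7 105.4] label az 177.6
```

{"name": "play_rows", "arguments": {"commands": [[[1,0.58,0.54,-0.5,0],[1,0.58,0.54,-0.5,0],[1,0.58,0.54,-0.5,0],[1,0.58,0.54,-0.5,0],[1,0.58,0.54,-0.5,0]]]}}

```text
clock: 13.18
tcp_pos: [0.218, -0.6273, 0.7172]
orientation: [0.897, 2.707, -0.364]
contact_force: [1.7, 2.3, 1.3]
grip_width: 0.0074
gripper_force: 59.8
```

{"name": "play_rows", "arguments": {"commands": [[[1,0.62,0.47,-0.3,0],[1,0.62,0.47,-0.3,0],[1,0.62,0.47,-0.3,0],[1,0.62,0.47,-0.3,0],[1,0.62,0.47,-0.3,0],[1,0.62,0.47,-0.3,0]]]}}

```text
clock: 13.68
tcp_pos: [0.1753, -0.4895, 0.714]
orientation: [0.908, 2.714, -0.348]
contact_force: [1.8, -1.5, -5.3]
grip_width: 0.0069
gripper_force: 59.9
```

```bash
python3 log.py|head -1; python3 - <<'E'
from rows import *
from bench import get_obs
q=np.array(get_obs()["joints"]);st(q)
for n in range(10):
    sh=fk(q)[1].inv().apply([0,0,.25]).round(2);q=call(q,sh,0,1)
    if n%2: st(q,f"{sh}")
E
```

```text
13.68 [-0.07  -0.229  0.888  1.245  0.26   1.687  1.837] [ 0.1753 -0.4895  0.714 ] 0.006866276268080368
 q [-0.07  -0.229  0.888  1.245  0.26   1.687  1.837] tcp [ 0.176 -0.49   0.714] toolz tilt 20.2 az -61.0 | label [ 0.131 -0.463  0.699] yv,zv,xv [ 81.2  23.1 111.1] label az -129.1
[-0.08 -0.04 -0.23] q [-0.044 -0.029  1.155  0.958  0.011  1.842  2.046] tcp [ 0.175 -0.492  0.797] toolz tilt 20.3 az -61.0 | label [ 0.131 -0.465  0.782] yv,zv,xv [ 81.1  23.1 111.1] label az -129.1
[-0.08 -0.04 -0.23] q [ 0.333  0.054  0.91   0.786 -0.108  1.915  2.1  ] tcp [ 0.173 -0.487  0.852] toolz tilt 23.4 az -62.0 | label [ 0.129 -0.46   0.834] yv,zv,xv [ 79.7  26.3 113.9] label az -129.7
[-0.1  -0.05 -0.23] q [ 0.44   0.056  0.794  0.696 -0.106  1.915  2.086] tcp [ 0.174 -0.484  0.891] toolz tilt 28.2 az -63.0 | label [ 0.13  -0.459  0.87 ] yv,zv,xv [ 77.6  31.  117.9] label az -130.7
[-0.11 -0.06 -0.22] q [ 0.481  0.067  0.777  0.605 -0.128  1.915  2.086] tcp [ 0.174 -0.481  0.93 ] toolz tilt 32.9 az -63.0 | label [ 0.131 -0.458  0.906] yv,zv,xv [ 75.6  35.7 121.9] label az -131.8
[-0.13 -0.06 -0.2 ] q [ 0.541  0.084  0.75   0.508 -0.161  1.915  2.084] tcp [ 0.174 -0.478  0.968] toolz tilt 37.6 az -64.0 | label [ 0.133 -0.456  0.94 ] yv,zv,xv [ 73.7  40.4 125.8] label az -133.2
```

{"name": "play_rows", "arguments": {"commands": [[[1,-0.24,-0.12,-0.69,0],[1,-0.24,-0.12,-0.69,0],[1,-0.24,-0.12,-0.69,0]]]}}

```text
clock: 13.93
tcp_pos: [0.1685, -0.4883, 0.8075]
orientation: [0.908, 2.701, -0.332]
contact_force: [-1.8, 1.8, 1.2]
grip_width: 0.0072
gripper_force: 60.0
```

{"name": "play_rows", "arguments": {"commands": [[[1,-0.09,-0.05,-0.23,0]]]}}

```text
clock: 14.02
tcp_pos: [0.1734, -0.4866, 0.82]
orientation: [0.907, 2.698, -0.353]
contact_force: [1.4, 0.7, 0.2]
grip_width: 0.0071
gripper_force: 60.0
```

{"name": "play_rows", "arguments": {"commands": [[[1,-0.1,-0.05,-0.23,0]]]}}

```text
clock: 14.1
tcp_pos: [0.1757, -0.4869, 0.8306]
orientation: [0.907, 2.693, -0.369]
contact_force: [0.1, 0.2, -2.3]
grip_width: 0.0075
gripper_force: 60.0
```

{"name": "play_rows", "arguments": {"commands": [[[1,-0.1,-0.06,-0.22,0]]]}}

```text
clock: 14.18
tcp_pos: [0.1765, -0.4893, 0.8438]
orientation: [0.903, 2.679, -0.388]
contact_force: [0.2, -0.3, -0.8]
grip_width: 0.0072
gripper_force: 60.0
```

{"name": "play_rows", "arguments": {"commands": [[[1,-0.11,-0.06,-0.22,0]]]}}

```text
clock: 14.27
tcp_pos: [0.1774, -0.4931, 0.8604]
orientation: [0.897, 2.655, -0.42]
contact_force: [-0.2, 0.5, -1.6]
grip_width: 0.0074
gripper_force: 60.0
```

{"name": "play_rows", "arguments": {"commands": [[[1,-0.11,-0.06,-0.21,0]]]}}

```text
clock: 14.35
tcp_pos: [0.1779, -0.4961, 0.8764]
orientation: [0.89, 2.627, -0.454]
contact_force: [-0.2, -0.7, -1.8]
grip_width: 0.007
gripper_force: 60.0
```

```bash
python3 log.py|head -1; python3 - <<'E'
from rows import *
from bench import get_obs
q=np.array(get_obs()["joints"]);st(q)
for n in range(6):
    sh=fk(q)[1].inv().apply([0,0,.25]).round(2);q=call(q,sh,0,1)
    if n%2: st(q,f"{sh}")
E
```

```text
14.35 [ 0.582  0.087  0.677  0.696 -0.128  1.915  2.09 ] [ 0.1779 -0.4961  0.8764] 0.007011567187269881
 q [ 0.582  0.087  0.677  0.696 -0.128  1.915  2.09 ] tcp [ 0.179 -0.497  0.877] toolz tilt 26.5 az -63.0 | label [ 0.135 -0.472  0.857] yv,zv,xv [ 78.4  29.3 116.5] label az -130.6
[-0.11 -0.05 -0.22] q [ 0.585  0.092  0.689  0.61  -0.143  1.915  2.086] tcp [ 0.179 -0.493  0.915] toolz tilt 31.2 az -63.0 | label [ 0.136 -0.469  0.892] yv,zv,xv [ 76.4  34.  120.5] label az -131.7
[-0.12 -0.06 -0.21] q [ 0.618  0.103  0.684  0.518 -0.17   1.915  2.083] tcp [ 0.178 -0.489  0.953] toolz tilt 35.9 az -64.0 | label [ 0.136 -0.467  0.927] yv,zv,xv [ 74.5  38.7 124.4] label az -133.0
[-0.14 -0.07 -0.2 ] q [ 0.67   0.119  0.674  0.421 -0.21   1.915  2.082] tcp [ 0.177 -0.484  0.99 ] toolz tilt 40.6 az -64.0 | label [ 0.136 -0.464  0.96 ] yv,zv,xv [ 72.7  43.4 128.3] label az -134.4
```

Working as modelled (2°/call). Continue.

{"name": "play_rows", "arguments": {"commands": [[[1,-0.11,-0.06,-0.22,0]]]}}

```text
clock: 14.43
tcp_pos: [0.178, -0.4967, 0.8918]
orientation: [0.883, 2.601, -0.486]
contact_force: [0.0, 0.8, -1.8]
grip_width: 0.0075
gripper_force: 60.0
```

{"name": "play_rows", "arguments": {"commands": [[[1,-0.12,-0.06,-0.21,0]]]}}

```text
clock: 14.52
tcp_pos: [0.1787, -0.4969, 0.9076]
orientation: [0.875, 2.574, -0.517]
contact_force: [-0.4, -0.1, -2.4]
grip_width: 0.007
gripper_force: 60.0
```

{"name": "play_rows", "arguments": {"commands": [[[1,-0.12,-0.06,-0.21,0]]]}}

```text
clock: 14.6
tcp_pos: [0.1796, -0.4961, 0.9226]
orientation: [0.866, 2.548, -0.547]
contact_force: [-0.6, 0.1, -2.3]
grip_width: 0.0074
gripper_force: 60.0
```

{"name": "play_rows", "arguments": {"commands": [[[1,-0.13,-0.07,-0.2,0]]]}}

```text
clock: 14.68
tcp_pos: [0.18, -0.4961, 0.9379]
orientation: [0.857, 2.52, -0.578]
contact_force: [-0.2, 1.1, -1.3]
grip_width: 0.0073
gripper_force: 60.0
```

{"name": "play_rows", "arguments": {"commands": [[[1,-0.14,-0.07,-0.2,0]]]}}

```text
clock: 14.77
tcp_pos: [0.1809, -0.4959, 0.9524]
orientation: [0.849, 2.494, -0.607]
contact_force: [-0.1, -0.2, -1.8]
grip_width: 0.0071
gripper_force: 60.0
```

{"name": "play_rows", "arguments": {"commands": [[[1,-0.14,-0.07,-0.19,0]]]}}

```text
clock: 14.85
tcp_pos: [0.1817, -0.4951, 0.9667]
orientation: [0.84, 2.467, -0.635]
contact_force: [0.1, -0.4, -0.9]
grip_width: 0.0079
gripper_force: 60.0
```

```bash
python3 log.py|head -1; python3 - <<'E'
from rows import *
from bench import get_obs
q=np.array(get_obs()["joints"]);st(q)
q1=q
for n in range(2):
    sh=fk(q)[1].inv().apply([0,0,.25]).round(2);q=call(q,sh,0,1)
st(q,f"{sh}")
print("return"); q=q1
# total tool turn needed to level plate x
a,C=fk(q);b=min(np.linspace(-1.2,0,241),key=lambda t:abs(((C*z(t*np.pi/2)).as_matrix()@Rpt)[2,0]));print("turn units",b)
tl=b
for n in range(9):
    tz=np.clip(tl,-.4,.4).round(2)
    a,C=fk(q);Cn=C*z(tl*np.pi/2)  # final orientation
    L,_=label(a,Cn);t=np.array([.55,-.207,.2])-L
    if np.linalg.norm(t)<.003 and abs(tl)<.01:break
    if n==0: t=np.array([.12,.05,-.12])
    sh,k=go(q,a+t);sh=sh.round(2);q,_,_,e1,e2=move(q,sh,tz);tl-=tz;st(q,f"{sh} {tz} {e1:.3f} {e2:.1f}")
E
```

```text
14.85 [ 0.705  0.133  0.629  0.455 -0.202  1.915  2.084] [ 0.1817 -0.4951  0.9667] 0.007907831871808935
 q [ 0.705  0.133  0.629  0.455 -0.202  1.915  2.084] tcp [ 0.183 -0.497  0.967] toolz tilt 37.8 az -64.0 | label [ 0.141 -0.475  0.94 ] yv,zv,xv [ 73.7  40.6 126. ] label az -133.5
[-0.14 -0.07 -0.19] q [ 0.736  0.147  0.647  0.362 -0.249  1.915  2.08 ] tcp [ 0.181 -0.49   1.003] toolz tilt 42.4 az -65.0 | label [ 0.141 -0.47   0.972] yv,zv,xv [ 71.9  45.3 129.7] label az -135.0
return
turn units -0.75
[0.01 0.73 0.5 ] -0.4 0.000 0.0 q [ 0.467 -0.102  0.195  1.038  0.292  1.592  2.308] tcp [ 0.303 -0.448  0.847] toolz tilt 37.8 az -64.0 | label [ 0.251 -0.454  0.835] yv,zv,xv [ 56.4  39.9 108.9] label az -98.4
[-0.18  1.    0.73] -0.35 0.000 0.0 q [ 0.339 -0.213  0.004  1.626  0.469  1.258  2.398] tcp [ 0.399 -0.36   0.633] toolz tilt 37.8 az -64.0 | label [ 0.353 -0.388  0.639] yv,zv,xv [51.5 38.6 90. ] label az -59.6
[-0.9   1.    0.96] 0.0 0.000 0.0 q [ 0.149  0.043 -0.157  2.011  0.772  0.931  1.658] tcp [ 0.526 -0.243  0.351] toolz tilt 37.8 az -64.0 | label [ 0.48  -0.271  0.357] yv,zv,xv [51.5 38.6 90. ] label az -59.6
[-0.5   0.56  0.54] 0.0 0.000 0.0 q [-0.007  0.349 -0.149  2.041  1.016  0.825  1.203] tcp [ 0.596 -0.178  0.193] toolz tilt 37.8 az -64.0 | label [ 0.55  -0.206  0.199] yv,zv,xv [51.5 38.5 90. ] label az -59.6
```

{"name": "play_rows", "arguments": {"commands": [[[1,0.01,0.73,0.5,-0.4],[1,0.01,0.73,0.5,-0.4],[1,0.01,0.73,0.5,-0.4],[1,0.01,0.73,0.5,-0.4],[1,0.01,0.73,0.5,-0.4],[1,0.01,0.73,0.5,-0.4],[1,0.01,0.73,0.5,-0.4],[1,0.01,0.73,0.5,-0.4]]]}}

```text
clock: 15.52
tcp_pos: [0.3016, -0.4465, 0.846]
orientation: [0.043, 2.725, -0.832]
contact_force: [-1.1, 0.3, -0.6]
grip_width: 0.0075
gripper_force: 60.0
```

{"name": "play_rows", "arguments": {"commands": [[[1,-0.18,1,0.73,-0.35],[1,-0.18,1,0.73,-0.35],[1,-0.18,1,0.73,-0.35],[1,-0.18,1,0.73,-0.35],[1,-0.18,1,0.73,-0.35],[1,-0.18,1,0.73,-0.35],[1,-0.18,1,0.73,-0.35],[1,-0.18,1,0.73,-0.35],[1,-0.18,1,0.73,-0.35]]]}}

```text
clock: 16.27
tcp_pos: [0.3968, -0.3601, 0.6343]
orientation: [-0.73, 2.765, -0.962]
contact_force: [0.3, -1.2, -0.7]
grip_width: 0.0072
gripper_force: 59.9
```

```bash
cat > ret.py <<'E'
from rows import *
from bench import get_obs
o=get_obs();print(o["clock"],o["gripper_force"],o["grip_width"],o["tcp_pos"])
q=np.array(o["joints"]);st(q);print("speed",np.abs(o["qvel"]).max())
a,C=fk(q);b=min(np.linspace(-.5,.5,401),key=lambda t:abs(((C*z(t*np.pi/2)).as_matrix()@Rpt)[2,0]));print("turn units",b)
for n in range(5):
    L,_=label(*fk(q));t=np.array([.55,-.207,.18])-L
    if np.linalg.norm(t)<.003:break
    sh,k=go(q,fk(q)[0]+t);sh=sh.round(2);q,_,_,e1,e2=move(q,sh,0);st(q,f"{sh} {e1:.3f} {e2:.1f}")
E
python3 ret.py
```

```text
16.2667 59.87884283065796 0.007223929215419861 [ 0.397 -0.36   0.634]
 q [ 0.16  -0.229  0.141  1.63   0.518  1.284  2.359] tcp [ 0.398 -0.362  0.635] toolz tilt 37.9 az -64.0 | label [ 0.352 -0.39   0.64 ] yv,zv,xv [51.4 38.6 90.1] label az -60.0
speed 0.03462165650598517
turn units -0.0025000000000000022
[-0.86  1.    0.96] 0.000 0.0 q [ 0.012  0.022 -0.001  2.027  0.763  0.92   1.673] tcp [ 0.519 -0.249  0.354] toolz tilt 37.9 az -64.0 | label [ 0.473 -0.277  0.359] yv,zv,xv [51.4 38.6 90.1] label az -60.0
[-0.54  0.63  0.62] 0.000 0.0 q [-0.135  0.373  0.009  2.063  1.01   0.754  1.178] tcp [ 0.596 -0.18   0.174] toolz tilt 37.9 az -64.0 | label [ 0.55  -0.208  0.18 ] yv,zv,xv [51.4 38.6 90.1] label az -60.0
```

{"name": "play_rows", "arguments": {"commands": [[[1,-0.86,1,0.96,0],[1,-0.86,1,0.96,0],[1,-0.86,1,0.96,0],[1,-0.86,1,0.96,0],[1,-0.86,1,0.96,0],[1,-0.86,1,0.96,0],[1,-0.86,1,0.96,0],[1,-0.86,1,0.96,0],[1,-0.86,1,0.96,0],[1,-0.86,1,0.96,0]]]}}

```text
clock: 17.1
tcp_pos: [0.5191, -0.2455, 0.3512]
orientation: [-0.736, 2.766, -0.961]
contact_force: [-0.5, 1.0, -1.1]
grip_width: 0.0074
gripper_force: 59.8
```

{"name": "play_rows", "arguments": {"commands": [[[1,-0.15,0.18,0.17,0],[1,-0.3,0.35,0.34,0],[1,-0.4,0.47,0.46,0],[1,-0.48,0.56,0.55,0],[1,-0.54,0.63,0.62,0],[1,-0.54,0.63,0.62,0],[1,-0.54,0.63,0.62,0],[1,-0.54,0.63,0.62,0],[1,-0.54,0.63,0.62,0],[1,-0.54,0.63,0.62,0]]]}}

```text
clock: 17.93
tcp_pos: [0.5943, -0.1764, 0.1735]
orientation: [-0.732, 2.763, -0.961]
contact_force: [0.8, -0.7, -2.8]
grip_width: 0.0074
gripper_force: 59.8
```

```bash
python3 ret.py; python3 - <<'E'
from h import *
f=viewer.grab_frame("side");save(f,"s3.png",crop=(150,100,400,270),s=3)
from kk import *
q=np.array(get_obs()["joints"]);L,Rp=label(*fk(q));print("label px in side",proj(f,L))
f=viewer.grab_frame("top");t=viewer.trace(f,"label");print([(d["score"],d["rect"]) for d in t[:2]],proj(f,L),proj(f,[.55,-.207,.0085]))
E
```

```text
17.9333 59.80622112751007 0.007432511342850237 [ 0.594 -0.176  0.173]
 q [-0.054  0.374 -0.093  2.061  1.042  0.785  1.154] tcp [ 0.595 -0.178  0.174] toolz tilt 37.8 az -64.0 | label [ 0.549 -0.207  0.18 ] yv,zv,xv [51.4 38.6 90.2] label az -59.9
speed 0.012280024974990438
turn units -0.0025000000000000022
label px in side [[270.19240902 133.88461121]]
[(0.81, [312.0, 141.5, 349.1, 187.4])] [[342.61144065 178.98792778]] [[329.95030188 185.21311965]]
```

View pics/s3.png

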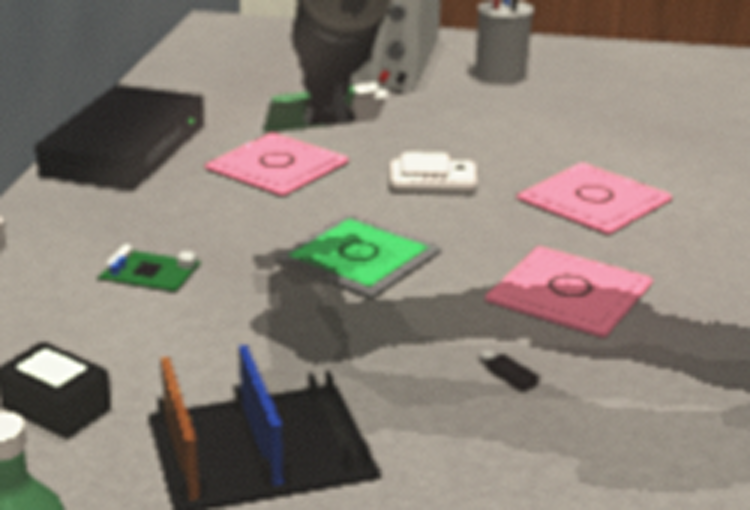

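```bash
python3 - <<'E'
from h import *
from kk import *
q=np.array(get_obs()["joints"]);a,C=fk(q);L,Rp=label(a,C);c=L-Rp@LAB
f=viewer.grab_frame("top")
s=cv2.resize(f["pixels"][:,:,::-1],None,fx=5,fy=5,interpolation=cv2.INTER_CUBIC)
for xs in((-.06,.024),(.024,.06)):
    P=[c+Rp@np.array([x,.004,zz]) for x,zz in((xs[0],-.03),(xs[1],-.03),(xs[1],.03),(xs[0],.03))]
    cv2.polylines(s,[np.round(proj(f,P)*5).astype(int)],True,(255,0,255),1)
cv2.imwrite("pics/t3.png",s[600:1100,1450:1900])
E
```

```text
(no output)
```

View pics/t3.png

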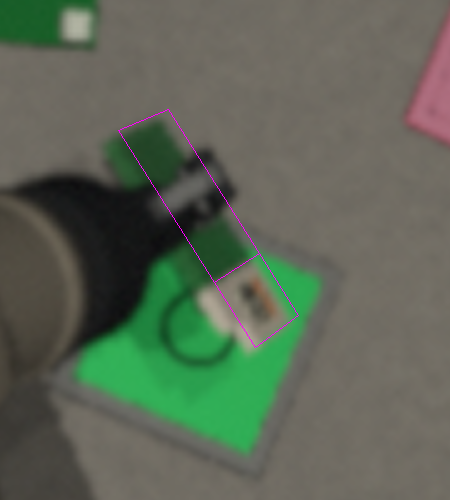

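```bash
python3 -c "
from bench import r,get_obs
import numpy as np
print(np.abs(get_obs()['qvel']).max());print(r.hand_in())"
```

```text
0.013610412038984731
the job is handed in; nothing more can be done
None
```

I handed the job in at about 18 s. The notched plate is held by its clear part with the label 18 cm above the middle of the green pad, long edges level and tipped back about 39°. I don't know how it was judged; the side picture shows the other plates and loose things in place.

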